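Draw the receipt book out from under the pen pot

ROBOT

A 7-joint arm with a two-finger parallel gripper is mounted at the origin on a cart in front of the work surface, level with it; the furniture and walls round the work are solid. World frame = base frame: x ahead of the robot, y to its left, z up, the work surface at z = 0. Lengths are in m, angles in rad, forces in N, time in s.
With the tool pointing down it reaches from about 0.4 to 0.85 m from the base axis. Payload 4.5 kg.
Tool frame: the origin (TCP) lies at the centre of the arm's flange, where the gripper is bolted on; the fingertips stand r.tcp_to_tips ahead of it and the grasp point (between the pads) lies 147 mm ahead of it (r.tcp_to_tips is the distance from the TCP to the fingertips, in m); x points along the fingers, y is the direction in which the jaws open and shut, and the axes are right-handed (so a half turn about x gives the same grasp; the last joint's range is limited). The gripper opens to 88 mm and grips with 3 to 60 N. Pads are 18 mm wide; open, the fingers measure 123 mm over their backs; the gripper's body (75 mm by 187 mm) begins 45 mm behind the grasp point.
Start: joints at [-1.131, 0.689, -0.195, 1.565, 0.157, 0.902, -0.215], TCP at [0.247, 0.574, 0.405] pointing down, gripper open.
Joint ranges: [-3.01, 3.01], [-0.46, 2.08], [-1.47, 1.51], [0.13, 2.56], [-1, 4.14], [0.04, 2.09], [-2.66, 2.66]. Speed limits (rad/s): [2.57, 2.57, 3.14, 3.14, 3.14, 3.14, 3.14].

INTERFACE

Orientations are given as a unit quaternion [x, y, z, w].
In Python, from plant import r, eyes gives the robot as it stands.
- The arm moves only by the tool carry_out, never from a script. Its argument "targets" is text: rows parted by semicolons, each of 5 numbers parted by spaces: the opening, from 0 (shut) to 1 (fully open), then the shift along the tool's x, y, z in mm, then the turn about the tool's x in rad. A call has 1 to 20 rows; each row shifts and turns the commanded pose from where the row before left it, along the tool's axes as they then stand; what a row does not reach is not made up. A row lasts 1/12 s, in which the tool goes at most 41.7 mm and 7.16 degrees, less where a joint would pass 70% of its speed; a pose out of reach is approached as far as the arm can. A call is refused whole if a number of a shift passes 41.7 or a number of a turn 0.125, either way. A call with a gripper value outside its range is refused whole. The fingers move at their own pace and stop on an object; "force" is the grip in N (left out, the last holds). Time passes only in rows, so rows that do not move let the fingers close. It gives the time, the measured TCP pose, the force and the opening at its end, in the units of the state.
- r.get_state(): the state, without advancing time (a new reading comes with each control period).
- eyes.snapshot(name): name is "scene" or "top" or "wrist"; returns (picture, depth): 420x560x3 uint8, blue, green, red; 420x560 float32, m along the optical axis (not along the pixel's ray), 0 where there is no reading.
- eyes.camera_params(name): a dict with "intrinsics" (3x3 intrinsics, pixels), "rvec" (rotation vector, rad) and "tvec" (3), from world to camera coordinates, as OpenCV has them; the wrist camera has in their place "T_tool_cam" (4x4, takes a point from camera to tool coordinates, whose origin is the TCP and whose axes are the tool frame's). Camera axes: x right, y down, z forward; pixel columns grow to the right and rows downward; lengths in m; the calibration is good to about 2 mm. The wrist camera is an equidistant fisheye: a pixel r from the principal point sees the ray r / f radians off the axis. A picture is of the moment at which its call begins: read the wrist's pose just before it. camera_params takes no time and is no camera call.
- r.finish_job(): hands the job in, once; it reports no verdict.
The state is a dict: "clock": time; "q": joint angles; "qd": joint speeds; "joint_torque": joint torques, N m; "tool_pos": TCP position; "eef_rot": TCP orientation; "contact_force": force on the tool from outside, world axes, zero at the start; "moment": the same for the moment, N m; "opening": opening from 0.0 (shut) to 1.0 (fully open).
Only numpy, scipy, OpenCV 4.12 (cv2) and the standard library are available. Lean on these libraries where they do the work, as an engineer would, in place of code of your own. Each camera call takes 0.05 s, during which the arm holds its last target.

TASK

The receipt book is stuck at the bottom of the desk tray, under the ink pad and the pen pot that stands on it. Slide the book fully out on to the desk through the gap in the tray's front without touching, lifting or toppling the pot and the ink pad, so that they come to rest in the tray, the pot upright on the pad; then lay the book flat on the desk just in front of the calculator, on the robot's side, centred on it and lengthwise in line with it. Leave the calculator where it is.

Things in the scene. Friction and masses are not known exactly. Their poses are not given: they have to be found in the camera images.
- tray: Fixed dark sheet-steel tray, 85 mm deep (x) x 126 wide (y), open on top; walls 30 high, 2.5 thick, floor 2 mm. Origin: centre of its underside, on the desk. Its -x faces the robot within 0.3 rad; there the front wall (outer face x = -42.5 mm) is cut away from y = -30 to +30 down to the floor, leaving two lips that hold the ink pad back while the book slides out between them.
- receipt_book: Stiff book, brown card covers, black binding strip at its far end: rigid box 112 (x) x 54 (y) x 12 mm, about 80 g. Origin: centre of its underside. Lies on the tray floor along the tray's x; its near end juts 34 mm out of the lips, 2 mm above the desk. The pot overhangs there, so an upright gripper strikes it: lean the gripper back to the robot 25 to 40 degrees. Grasp across the 54 mm.
- ink_pad: Closed dark ink pad, box 72 (x) x 112 (y) x 18 mm, 70 g, lying on the book inside the tray with 2 to 5 mm of play each way. Origin: centre of its underside; z up. It rides forward with the book until the lips stop it, and sinks 12 mm to the tray floor when the book is out.
- pen_pot: Dark round pen pot with pens, 80 mm across, 98 mm high, 147 with the pens, about 200 g, standing loose on the ink pad and overhanging the tray's front lips by a few mm. Origin: centre of its underside; z up.
- calculator: Loose desk calculator, 152 (x) x 98 (y) x 21 mm, 140 g, flat on the desk, display away from the robot. Origin: centre of its underside. Its x axis points away from the robot within 0.3 rad, its y axis to its left (the robot's left). Calculator and tray stand on opposite sides of the desk's middle, either way round.
Mind the look-alikes: they are no part of the job. Leave any pink look-alike of the calculator alone.

How it is judged:
By the outcome, as a careful person would: the job done as asked, in the order asked, and still so for the second after the job is handed in, with the robot touching nothing.
It also fails if it takes over 58 s, if anything falls off the work surface, if the arm or the gripper's body presses on something with over 40 N, if the wrist force passes 120 N, or if a joint passes its speed limit or range.

## Working session

There is one attempt and no reset: what is moved stays moved. The work goes in short steps, Python scripts to look and compute and a tool call to move; the robot and the scene stay as the last step left them, time stands still between calls to the robot, and variables do not carry over. Pictures are saved under pics/ and viewed, and the job is handed in when it is done.

Besides the shell and the picture viewer there is one more tool, called after "Call:" as name(argument=value, ...), one argument or row to a line, values as JSON. carry_out: Moves the arm, as the interface text tells. Its arguments: {"type":"object","properties":{"targets":{"type":"string"},"force":{"type":"number"}},"required":["targets"]}

```bash
ls; mkdir -p pics
cat > h.py <<'E'
import numpy as np, cv2
from scipy.spatial.transform import Rotation as R
from plant import r, eyes
def snap(name,fn):
    p,d=eyes.snapshot(name); cv2.imwrite('pics/%s.png'%fn,p); np.savez('pics/%s.npz'%fn,p=p,d=d); return p,d
def cam(name):
    c=eyes.camera_params(name); K=np.array(c['intrinsics'],float); Rm=cv2.Rodrigues(np.array(c['rvec'],float))[0]; t=np.array(c['tvec'],float).ravel(); return K,Rm,t
def cloud(name,d):
    K,Rm,t=cam(name); h,w=d.shape; u,v=np.meshgrid(np.arange(w),np.arange(h))
    P=np.stack([(u-K[0,2])/K[0,0]*d,(v-K[1,2])/K[1,1]*d,d],-1); return (P-t)@Rm
E
python3 - <<'E'
from h import *
s=r.get_state(); print(s, r.tcp_to_tips)
for n in('scene','top'):
    p,d=snap(n,n+'0'); K,Rm,t=cam(n); print(n,K,-Rm.T@t,Rm[2],(d>0).mean())
print(eyes.camera_params('wrist'))
E
```

```text
pics
{'clock': 0.0, 'q': array([-1.1311919 ,  0.68997999, -0.19449234,  1.56635661,  0.15732066,
        0.90246837, -0.21513226]), 'qd': array([ 1.44078963e-05, -1.21673905e-03,  6.00422053e-04, -6.54676458e-04,
       -1.57011214e-03, -1.89628673e-03, -9.58609529e-04]), 'joint_torque': array([-7.06161809e-04, -5.27544415e+01, -1.26706269e+00, -1.53428507e+01,
       -5.25806984e-02,  6.45440596e-03,  1.51291797e-04]), 'tool_pos': array([0.24662975, 0.57392305, 0.40390834]), 'eef_rot': array([ 0.14183458,  0.69267859, -0.14311302,  0.69253013]), 'contact_force': array([-0.33356354, -0.72130758, -0.16210351]), 'moment': array([0.00533073, 0.00675253, 0.00033907]), 'opening': 0.9966066273734893} 0.166
scene [[419.28646399   0.         286.6313618 ]
 [  0.         419.28646399 215.10159748]
 [  0.           0.           1.        ]] [ 0.16575523 -0.42813464  0.60846151] [ 0.48440677  0.58292089 -0.65234448] 0.9960926870748299
top [[491.50210821   0.         276.26122402]
 [  0.         491.50210821 202.20848766]
 [  0.           0.           1.        ]] [0.45568235 0.08174254 1.03207149] [ 0.11215854 -0.00888802 -0.99365057] 0.9959566326530612
{'intrinsics': array([[325.1922621 ,   0.        , 280.32395967],
       [  0.        , 325.1922621 , 204.87765972],
       [  0.        ,   0.        ,   1.        ]]), 'T_tool_cam': array([[ 4.91623694e-04, -2.71513485e-01,  9.62434510e-01,
         1.98298032e-02],
       [ 9.99999850e-01,  3.67483542e-04, -4.07141347e-04,
         1.22517283e-04],
       [-2.43134477e-04,  9.62434565e-01,  2.71513625e-01,
        -6.97200396e-02],
       [ 0.00000000e+00,  0.00000000e+00,  0.00000000e+00,
         1.00000000e+00]])}
```

View pics/scene0.png

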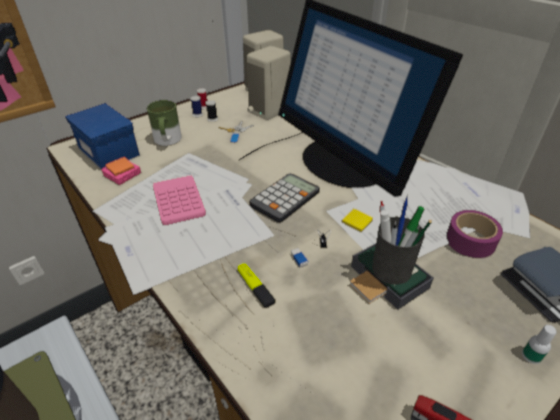

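View pics/top0.png

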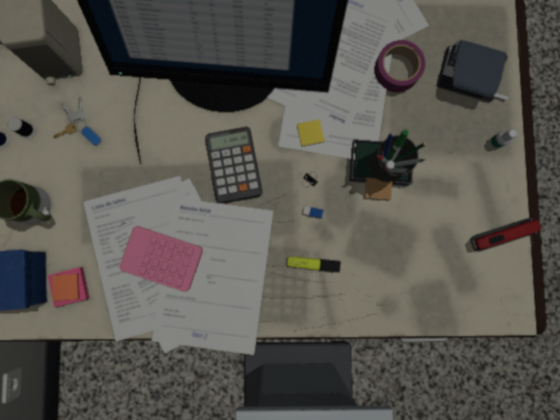

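The grey calculator is at top (233,165) and scene (285,196). The pink look-alike at top (161,258) is to be left alone. The tray, pot and brown book end are at top (383,165) and scene (390,265). I'll enlarge crops and measure from depth.

Run:
```python
from h import *
z=np.load('pics/top0.npz'); p=z['p']; d=z['d']
a=cv2.resize(p[110:220,190:280],None,fx=4.4,fy=4.4,interpolation=cv2.INTER_CUBIC)
b=cv2.resize(p[120:210,335:430],None,fx=4.4,fy=4.4,interpolation=cv2.INTER_CUBIC)
b=cv2.copyMakeBorder(b,0,a.shape[0]-b.shape[0],0,0,0)
cv2.imwrite('pics/c1.png',np.clip(np.hstack([a[:,:395],b[:,:400]])*1.8,0,255).astype(np.uint8))
z2=np.load('pics/scene0.npz'); 
cv2.imwrite('pics/c2.png',np.clip(cv2.resize(z2['p'][190:310,320:450],None,fx=4.6,fy=4.6,interpolation=cv2.INTER_CUBIC)*1.5,0,255).astype(np.uint8))
C=cloud('top',d)
m=(d>0)
for (v0,v1,u0,u1),(zl,zh) in {(115,210,195,275):(0.012,0.03)}.items():
    X=C[v0:v1,u0:u1].reshape(-1,3); X=X[(X[:,2]>zl)&(X[:,2]<zh)]
    print(len(X),X.min(0),X.max(0),np.median(X[:,2])); print(cv2.minAreaRect((X[:,:2]*1000).astype(np.float32)))
print('desk z',np.median(C[280:300,330:420,2]),np.median(C[215:235,215:260,2]))
X=C[110:215,335:430]
for v in range(0,105,5): print(v+110,(X[v,::5,2]*1000).round().astype(int))
```

```text
3276 [0.56960471 0.10218647 0.01201564] [0.73133721 0.22189558 0.02733528] 0.017916745376230864
((651.3761596679688, 162.05235290527344), (152.70285034179688, 97.9023666381836), 10.383859634399414)
desk z 0.0004050185697813287 0.004206380872502229
110 [ 3  1  6  7  5  7  6  4  1  5 -2  0  1 -4  2  2  0  0  5]
115 [ 2  2  3  7  6  4  6  5  2  6  2 -2  0  3  2  0  0  0 -1]
120 [ 6  2  5  4  2  3  5  3  0  8  3  2 -3  1  3 -2  5 -2  2]
125 [ 3  3  5  2  1  6  5  4  7  4  0 -1  0  3  2  2  2  0  1]
130 [  3   1   5   2   2   1   5   4   4   1  -2   1   4   0 166   0   0   4
   3]
135 [   6    3    4    6    1    1    6    1    6    2   -1  167   -1  155
  169    0   -3    2 1032]
140 [  3   7   2   5  31  34  32  31   7  -2 132 154 101 147 147 128   0   5
  -1]
145 [  4   2   2   3   3  33  36  34  34 133  71  67 126 136  96 115 130 165
 171]
150 [   2    3    4    5   26   31 1032   30   33   35  102   37  111   65
   80  124  143   -1   -1]
155 [  5   3   0   2  30  32  31  32 109  36  83  89  95  41 108  92 117   2
  -1]
160 [  1   6   1   0  31  33  33  47 110 128 132  77  68  32  58 128 148 163
 174]
165 [  1  -1   1   7  32  32  33  50  96 129 150 169  72  89  55  91 129   0
   0]
170 [  0  -1   2   9  32  36  36  38  76 108 130  67 100 134 159 114   1   0
   1]
175 [ -2   1  -1  18  33  32  35  33  51  82 102 121 129 130  34  24  -1   3
   3]
180 [ 0  0 -1 17 25 27 30 16 18 40 60 71  4 28 28 24  1  2 -2]
185 [ 2 -1 -1  1 -1  2  3 14 13 10 14 12 -2  5  9 -2  1  5 -2]
190 [ 1 -3 -2 -2  7  0  4 14 13 17 13 15 -3  1  3  0  3  0 -2]
195 [-3  1 -2 -1  3 -1  5 14 17 14  9 14  2 -2 -1  0  1  0 -3]
200 [ 4 -3 -2 -2  1  1  1  0  0  3  1 -1  3  1  3  1  0  1  1]
205 [ 0  0  2  3  0  2  0 -3  0 -1 -1 -2 -1  1  4  0 -4  0  1]
210 [-1  0 -2 -2  1 -1  1  1  1 -1  1  1  1  2  0  3 -1 -1  1]
```

View pics/c1.png

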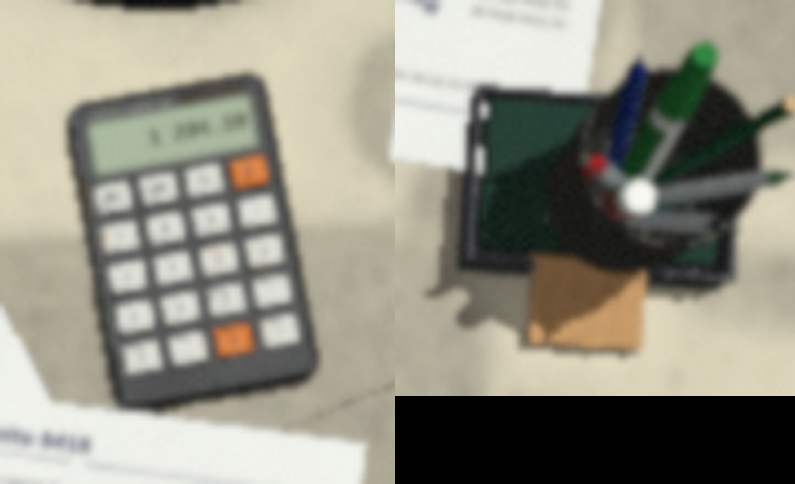

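View pics/c2.png

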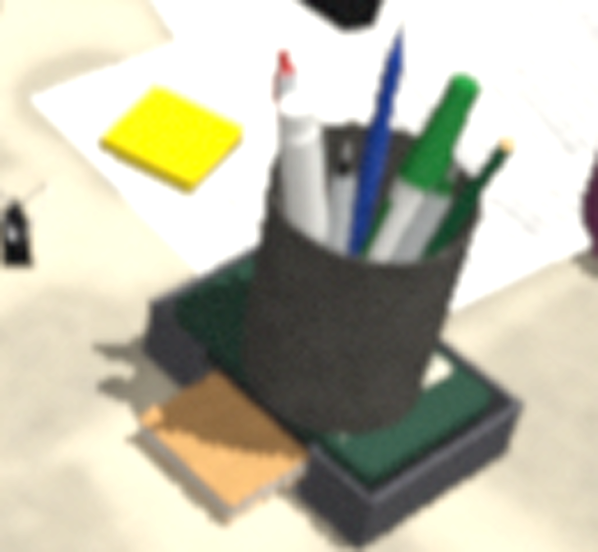

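The enlarged crops confirm two things. The grey calculator has its display away from the robot. The brown book end juts from the tray under the dark pot, at about (590,300) in the right-hand crop. Next I'll fit the tray and book poses.

```bash
cat >> h.py <<'E'
def onplane(name,uv,z):
    K,Rm,t=cam(name); uv=np.atleast_2d(uv).astype(float)
    ray=np.c_[(uv[:,0]-K[0,2])/K[0,0],(uv[:,1]-K[1,2])/K[1,1],np.ones(len(uv))]@Rm
    c=-Rm.T@t; return c+ray*((z-c[2])/ray[:,2])[:,None]
def proj(name,P):
    K,Rm,t=cam(name); q=np.atleast_2d(P)@Rm.T+t; q=q@K.T; return q[:,:2]/q[:,2:]
E
python3 - <<'E'
from h import *
for n,(v0,v1,u0,u1) in {'top':(170,210,350,410),'scene':(260,310,340,400)}.items():
    z=np.load('pics/%s0.npz'%n); p=z['p'][v0:v1,u0:u1]; d=z['d']
    hsv=cv2.cvtColor(p,cv2.COLOR_BGR2HSV); 
    m=((hsv[...,0]<20)&(hsv[...,1]>95)&(hsv[...,2]>50)).astype(np.uint8)
    nl,l,st,ce=cv2.connectedComponentsWithStats(m); k=1+np.argmax(st[1:,4]); m=l==k
    v,u=np.nonzero(m); uv=np.c_[u+u0,v+v0]; print(n,st[k])
    X=onplane(n,uv,0.014)[:,:2]*1000
    print(cv2.minAreaRect(X.astype(np.float32)),X.min(0),X.max(0))
    o=p.copy(); o[m]=(255,0,255); cv2.imwrite('pics/m_%s.png'%n,cv2.resize(np.hstack([p,o]),None,fx=6,fy=6,interpolation=cv2.INTER_NEAREST))
    C=cloud(n,d)[110:300].reshape(-1,3)
    # wall rim: points z 22..42 within region of tray
    q=C[(C[:,2]>.02)&(C[:,2]<.04)&(abs(C[:,0]-.64)<.12)&(abs(C[:,1]+.14)<.1)]*1000
    print('rim',len(q),q.min(0),q.max(0),cv2.minAreaRect(q[:,:2].astype(np.float32)))
    # pot
    q=C[(C[:,2]>.045)&(C[:,2]<.098+.032)&(abs(C[:,0]-.64)<.12)&(abs(C[:,1]+.14)<.1)]*1000
    print('pot',len(q),np.percentile(q,[2,98],axis=0))
E
```

```text
top [ 15   9  27  21 459]
((597.0015258789062, -140.81985473632812), (52.92123031616211, 40.49812698364258), 83.21277618408203) [ 575.62220188 -168.54782876] [ 618.19968542 -112.93126841]
rim 1042 [ 604.24554953 -208.77930192   20.10733318] [700.12603106 -81.47447499  39.93461936] ((652.4515991210938, -147.66571044921875), (126.5145492553711, 87.61187744140625), 85.2582778930664)
pot 1171 [[ 606.76252402 -190.61532674   49.33027522]
 [ 679.89084329 -116.56693115  129.32148325]]
scene [ 11  11  36  29 555]
((599.0869750976562, -140.84423828125), (55.533966064453125, 43.42395782470703), 83.65132141113281) [ 574.65131123 -168.4943654 ] [ 622.55013005 -112.58758112]
rim 1173 [ 604.87728496 -213.00433632   20.02426918] [693.8729386  -81.20728132  39.9639644 ] ((652.123291015625, -146.44198608398438), (128.712158203125, 87.91322326660156), 86.1428451538086)
pot 2157 [[ 606.08065626 -190.63402264   48.26103122]
 [ 678.75280399 -120.37636472  128.7251711 ]]
```

```bash
python3 -c "
import cv2
a=cv2.imread('pics/m_top.png');b=cv2.imread('pics/m_scene.png');print(a.shape,b.shape)
import numpy as np
w=max(a.shape[1],b.shape[1]);f=lambda x:cv2.copyMakeBorder(x,0,0,0,w-x.shape[1],0)
cv2.imwrite('pics/m.png',np.vstack([f(a),f(b)]))"
```

```text
(240, 720, 3) (300, 720, 3)
```

View pics/m.png

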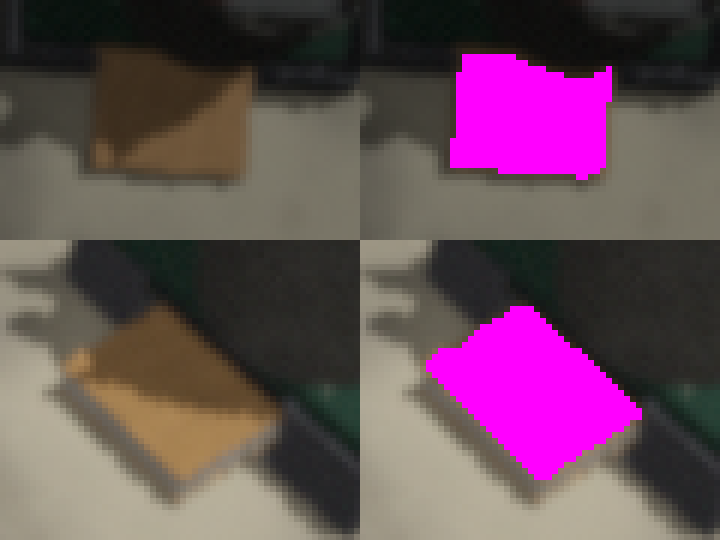

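Run:
```python
from h import *
s=r.get_state(); M=R.from_quat(s['eef_rot']).as_matrix(); print(M.round(4))
print([a for a in dir(r) if a[0]!='_'],[a for a in dir(eyes) if a[0]!='_'])
```

```text
[[-5.000e-04  3.947e-01  9.188e-01]
 [-1.500e-03  9.188e-01 -3.947e-01]
 [-1.000e+00 -1.600e-03  1.000e-04]]
['Unreachable', 'finish_job', 'get_state', 'tcp_to_tips'] ['camera_params', 'snapshot']
```

The moves only allow a turn about the tool's own x. I'll first bring the tool round to the tray's heading, then see how it can be leaned.

Call:
carry_out(
  targets="1 0 0 0 -0.1; 1 0 0 0 -0.1; 1 0 0 0 -0.1; 1 0 -35 16 0; 1 0 -35 16 0; 1 0 -35 16 0; 1 0 -35 16 0; 1 0 -35 16 0; 1 0 -35 16 0; 1 0 -35 16 0; 1 0 -35 16 0; 1 0 -35 16 0; 1 0 -35 16 0; 1 0 -35 16 0; 1 0 -35 16 0; 1 0 -35 16 0; 1 0 -35 16 0; 1 0 -35 16 0; 1 0 -35 16 0; 1 0 -35 16 0",
)

```text
clock: 1.77
tool_pos: [0.4545, -0.0482, 0.4046]
eef_rot: [0.037, 0.706, -0.037, 0.706]
contact_force: [0.7, 0.5, -0.1]
opening: 0.999
```

Call:
carry_out(
  targets="1 -41 0 0 0; 1 -41 0 0 0; 1 -41 0 0 0; 1 -41 0 0 0; 1 -41 0 0 0; 1 -41 0 0 0; 1 -41 0 0 0; 1 -41 0 0 0",
)

```text
clock: 2.43
tool_pos: [0.4535, -0.0462, 0.7348]
eef_rot: [0.037, 0.706, -0.037, 0.706]
contact_force: [1.5, -0.3, -0.7]
opening: 0.999
```

```bash
cat > st.py <<'E'
from h import *
s=r.get_state(); M=R.from_quat(s['eef_rot']).as_matrix(); print(s['clock'],s['tool_pos'].round(4),'q',s['q'].round(3)); print(M.round(3)); print('lean',np.degrees(np.arctan2(np.hypot(M[0,0],M[1,0]),-M[2,0])).round(2),'axis az',np.degrees(np.arctan2(M[1,0],M[0,0])).round(1),'z az',np.degrees(np.arctan2(M[1,2],M[0,2])).round(2),'tips',(s['tool_pos']+M[:,0]*.166).round(4),'F',s['contact_force'].round(1),'op',round(s['opening'],3))
E
python3 st.py
```

```text
2.4333 [ 0.4535 -0.0462  0.7348] q [ 0.324  0.215 -0.44   1.376  0.091  1.571  1.358]
[[-0.     0.106  0.994]
 [-0.     0.994 -0.106]
 [-1.    -0.    -0.   ]]
lean 0.01 axis az -108.3 z az -6.07 tips [ 0.4535 -0.0462  0.5688] F [ 1.5 -0.3 -0.7] op 0.999
```

Call:
carry_out(
  targets="1 -41 0 0 0; 1 -41 0 0 0; 1 -41 0 0 0; 1 -41 0 0 0; 1 -41 0 0 0; 1 -41 0 0 0",
)

```text
clock: 2.93
tool_pos: [0.4515, -0.045, 0.9038]
eef_rot: [0.036, 0.702, -0.038, 0.71]
contact_force: [-0.4, 0.2, -1.2]
opening: 1.0
```

```bash
python3 st.py
```

```text
2.9333 [ 0.4515 -0.045   0.9038] q [-0.06   0.274  0.107  0.77  -0.031  2.088  1.494]
[[ 0.011  0.104  0.994]
 [-0.003  0.995 -0.104]
 [-1.    -0.002  0.011]]
lean 0.62 axis az -14.1 z az -6.0 tips [ 0.4532 -0.0455  0.7378] F [-0.4  0.2 -1.2] op 1.0
```

The wrist is at its range limit and the tool begins to lean the right way (0.6°). I'll press on upward.

Call:
carry_out(
  targets="1 -41 0 0 0; 1 -41 0 0 0; 1 -41 0 0 0; 1 -41 0 0 0",
)

```text
clock: 3.27
tool_pos: [0.4059, -0.0401, 0.9428]
eef_rot: [0.035, 0.669, -0.04, 0.742]
contact_force: [0.1, 0.3, -0.8]
opening: 0.997
```

```bash
python3 st.py
```

```text
3.2667 [ 0.4059 -0.0401  0.9428] q [-0.293  0.204  0.459  0.762 -0.106  2.089  1.56 ]
[[ 0.103  0.106  0.989]
 [-0.014  0.994 -0.105]
 [-0.995 -0.003  0.104]]
lean 5.96 axis az -7.5 z az -6.08 tips [ 0.4229 -0.0424  0.7777] F [ 0.1  0.3 -0.8] op 0.997
```

It works: 6° of lean with the jaws still level. I'll continue.

Call:
carry_out(
  targets="1 -41 0 0 0; 1 -41 0 0 0; 1 -41 0 0 0; 1 -41 0 0 0; 1 -41 0 0 0; 1 -41 0 0 0; 1 -41 0 0 0; 1 -41 0 0 0",
)

```text
clock: 3.93
tool_pos: [0.3257, -0.023, 1.01]
eef_rot: [0.023, 0.59, -0.012, 0.807]
contact_force: [2.8, 5.5, 0.6]
opening: 1.001
```

```bash
python3 st.py
```

```text
3.9333 [ 0.3257 -0.023   1.01  ] q [-0.907  0.107  1.161  0.699 -0.204  2.09   1.628]
[[ 0.303  0.047  0.952]
 [ 0.007  0.999 -0.051]
 [-0.953  0.023  0.302]]
lean 17.64 axis az 1.4 z az -3.09 tips [ 0.376  -0.0217  0.8518] F [2.8 5.5 0.6] op 1.001
```

Call:
carry_out(
  targets="1 41 0 0 0; 1 41 0 0 0; 1 41 0 0 0; 1 41 0 0 0; 1 41 0 0 0; 1 41 0 0 0",
)

```text
clock: 4.43
tool_pos: [0.3865, -0.0464, 0.8043]
eef_rot: [0.047, 0.591, -0.037, 0.804]
contact_force: [0.5, 0.0, -0.4]
opening: 0.999
```

```bash
python3 st.py; python3 -c "
from h import *; print(r.get_state()['q'])"
```

```text
4.4333 [ 0.3865 -0.0464  0.8043] q [-1.227 -0.109  1.081  1.468  0.142  1.425  1.317]
[[ 0.298  0.116  0.947]
 [-0.005  0.993 -0.12 ]
 [-0.954  0.031  0.297]]
lean 17.36 axis az -1.0 z az -7.19 tips [ 0.436  -0.0472  0.6459] F [ 0.5  0.  -0.4] op 0.999
[-1.22687946 -0.10909126  1.08110525  1.46809844  0.14248142  1.42453026
  1.31699822]
```

Call:
carry_out(
  targets="1 0 -35 0 0; 1 0 -35 0 0; 1 0 -35 0 0; 1 -39 0 12 0; 1 -39 0 12 0; 1 -39 0 12 0; 1 -39 0 12 0; 1 -39 0 12 0; 1 -39 0 12 0; 1 -39 0 12 0; 1 -39 0 12 0",
)

```text
clock: 5.35
tool_pos: [0.3274, -0.1412, 1.0173]
eef_rot: [0.04, 0.552, -0.038, 0.832]
contact_force: [0.5, -0.0, 0.4]
opening: 1.003
```

```bash
python3 st.py
```

```text
5.35 [ 0.3274 -0.1412  1.0173] q [-1.814 -0.22   1.509  0.634  0.393  2.089  1.467]
[[ 0.389  0.107  0.915]
 [-0.02   0.994 -0.108]
 [-0.921  0.024  0.389]]
lean 22.91 axis az -2.9 z az -6.75 tips [ 0.392  -0.1445  0.8644] F [ 0.5 -0.   0.4] op 1.003
```

Call:
carry_out(
  targets="1 -38 0 15 0; 1 -38 0 15 0; 1 -38 0 15 0",
)

```text
clock: 5.6
tool_pos: [0.2894, -0.131, 1.0481]
eef_rot: [0.038, 0.517, -0.044, 0.854]
contact_force: [0.2, -0.5, -0.2]
opening: 1.001
```

```bash
python3 st.py
```

```text
5.6 [ 0.2894 -0.131   1.0481] q [-1.657 -0.15   1.51   0.563  0.273  2.089  1.537]
[[ 0.461  0.114  0.88 ]
 [-0.036  0.993 -0.11 ]
 [-0.887  0.019  0.462]]
lean 27.55 axis az -4.4 z az -7.1 tips [ 0.366  -0.1369  0.9009] F [ 0.2 -0.5 -0.2] op 1.001
```

Lean is 27.5°, headed −4°, with the jaws within 1° of level, which is inside the 25–40° asked for. Now I'll come down in front of the tray.

Call:
carry_out(
  targets="1 39 0 -11 0; 1 39 0 -11 0; 1 39 0 -11 0; 1 39 0 -11 0; 1 39 0 -11 0; 1 39 0 -11 0; 1 39 0 -11 0; 1 39 0 -11 0; 1 39 0 -11 0; 1 39 0 -11 0; 1 39 0 -11 0; 1 39 0 -11 0; 1 39 0 -11 0; 1 39 0 -11 0; 1 39 0 -11 0; 1 39 0 -11 0; 1 39 0 -11 0",
)

```text
clock: 7.02
tool_pos: [0.3937, -0.1446, 0.5486]
eef_rot: [0.034, 0.519, -0.049, 0.853]
contact_force: [-0.5, -0.9, -0.3]
opening: 1.0
```

```bash
python3 st.py
python3 - <<'E'
from h import *
p,d=snap('wrist','w1'); snap('scene','s1'); snap('top','t1')
cv2.imwrite('pics/w1b.png',np.clip(p*1.6,0,255).astype(np.uint8))
E
```

```text
7.0167 [ 0.3937 -0.1446  0.5486] q [-1.637 -0.408  1.506  2.139  0.808  0.677  0.857]
[[ 0.457  0.118  0.882]
 [-0.048  0.993 -0.108]
 [-0.888  0.007  0.46 ]]
lean 27.37 axis az -6.0 z az -6.97 tips [ 0.4696 -0.1526  0.4012] F [-0.5 -0.9 -0.3] op 1.0
```

View pics/w1b.png

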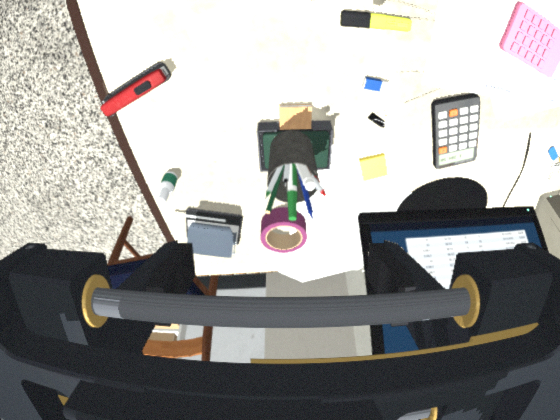

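View pics/s1.png

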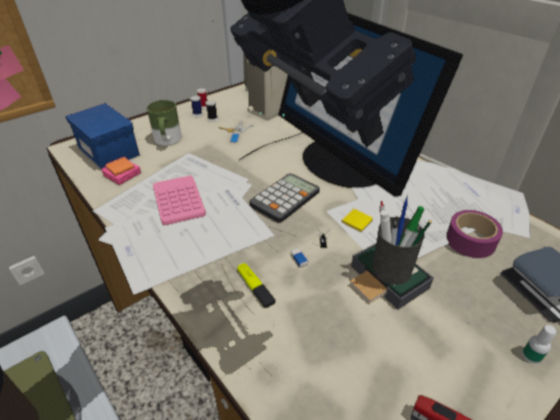

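The wrist view shows the book end at (296,116), in line with the gripper and in front of the pot. The scene is undisturbed. The elbow joints are near their limits, so I'll go on in short calls.

Call:
carry_out(
  targets="1 35 0 -11 0; 1 35 0 -11 0; 1 35 0 -11 0; 1 35 0 -11 0",
)

```text
clock: 7.5
tool_pos: [0.3508, -0.1181, 0.4816]
eef_rot: [0.029, 0.509, -0.056, 0.858]
contact_force: [-0.3, -0.4, 0.0]
opening: 1.0
```

```bash
python3 st.py
```

```text
7.5 [ 0.3508 -0.1181  0.4816] q [-1.72  -0.452  1.508  2.39   1.235  0.602  0.333]
[[ 0.475  0.127  0.871]
 [-0.067  0.992 -0.108]
 [-0.877 -0.007  0.48 ]]
lean 28.66 axis az -8.0 z az -7.06 tips [ 0.4296 -0.1292  0.3359] F [-0.3 -0.4  0. ] op 1.0
```

Call:
carry_out(
  targets="1 18 5 33 0; 1 18 5 33 0; 1 18 5 33 0; 1 18 5 33 0; 1 18 5 33 0",
)

```text
clock: 7.92
tool_pos: [0.4449, -0.0904, 0.5676]
eef_rot: [0.026, 0.494, -0.06, 0.867]
contact_force: [0.6, 0.6, 0.3]
opening: 0.998
```

```bash
python3 st.py
```

```text
7.9167 [ 0.4449 -0.0904  0.5676] q [-1.873 -0.452  1.507  2.059  0.989  0.812  0.58 ]
[[ 0.505  0.13   0.853]
 [-0.079  0.991 -0.105]
 [-0.86  -0.015  0.511]]
lean 30.72 axis az -8.9 z az -6.99 tips [ 0.5286 -0.1035  0.4249] F [0.6 0.6 0.3] op 0.998
```

The arm is wedged at its q2/q3 limits. I'll fit a kinematic model from the readings so far so I can plan the unwinding.

```bash
cat > kin.py <<'E'
import numpy as np, itertools
from scipy.spatial.transform import Rotation as R
from scipy.optimize import least_squares
D=[([-1.1311919,0.68997999,-0.19449234,1.56635661,0.15732066,0.90246837,-0.21513226],[0.24662975,0.57392305,0.40390834],[[-5e-4,.3947,.9188],[-.0015,.9188,-.3947],[-1,-.0016,.0001]]),
([.324,.215,-.44,1.376,.091,1.571,1.358],[.4535,-.0462,.7348],[[0,.106,.994],[0,.994,-.106],[-1,0,0]]),
([-.06,.274,.107,.77,-.031,2.088,1.494],[.4515,-.045,.9038],[[.011,.104,.994],[-.003,.995,-.104],[-1,-.002,.011]]),
([-.293,.204,.459,.762,-.106,2.089,1.56],[.4059,-.0401,.9428],[[.103,.106,.989],[-.014,.994,-.105],[-.995,-.003,.104]]),
([-.907,.107,1.161,.699,-.204,2.09,1.628],[.3257,-.023,1.01],[[.303,.047,.952],[.007,.999,-.051],[-.953,.023,.302]]),
([-1.227,-.109,1.081,1.468,.142,1.425,1.317],[.3865,-.0464,.8043],[[.298,.116,.947],[-.005,.993,-.12],[-.954,.031,.297]]),
([-1.814,-.22,1.509,.634,.393,2.089,1.467],[.3274,-.1412,1.0173],[[.389,.107,.915],[-.02,.994,-.108],[-.921,.024,.389]]),
([-1.72,-.452,1.508,2.39,1.235,.602,.333],[.3508,-.1181,.4816],[[.475,.127,.871],[-.067,.992,-.108],[-.877,-.007,.48]]),
([-1.873,-.452,1.507,2.059,.989,.812,.58],[.4449,-.0904,.5676],[[.505,.13,.853],[-.079,.991,-.105],[-.86,-.015,.511]])]
AX='zyzyzyz'
def el(a,t):
    c,s=np.cos(t),np.sin(t)
    return np.array([[c,-s,0],[s,c,0],[0,0,1]]) if a=='z' else np.array([[c,0,s],[0,1,0],[-s,0,c]])
def fk(q,S,L,off=0.,T=None):
    M=el('z',off); p=np.zeros(3)
    # L: offsets [x,z] at each link
    for i in range(7):
        M=M@el(AX[i],S[i]*q[i]); p=p+M@np.array(L[i])
    return p,(M if T is None else M@T)
E
cat > fit.py <<'E'
from kin import *
best=[]
for S in itertools.product([1,-1],repeat=7):
    # rot: Rz(off)*chain*T = M  ; solve T,off
    def T_of(off):
        Rs=[fk(q,S,[[0,0,0]]*7,off)[1].T@np.array(M) for q,_,M in D]
        m=R.from_matrix(np.array(Rs)); mu=m.mean(); return mu,np.sqrt(np.mean((mu.inv()*m).magnitude()**2))
    for off in np.arange(0,2*np.pi,np.pi/2):
        mu,e=T_of(off); best.append((e,S,off,mu.as_matrix()))
best.sort(key=lambda b:b[0])
for b in best[:6]: print(b[0],b[1],b[2],b[3].round(3).tolist())
E
python3 fit.py
```

```text
0.0007963297513401223 (-1, 1, -1, 1, -1, 1, -1) 0.0 [[0.0, -1.0, 0.0], [-0.0, -0.0, -1.0], [1.0, 0.0, -0.0]]
0.0007963297513402021 (-1, -1, -1, -1, -1, -1, -1) 3.141592653589793 [[-0.0, 1.0, -0.0], [0.0, 0.0, 1.0], [1.0, 0.0, -0.0]]
0.2035801219188998 (1, 1, 1, 1, 1, 1, 1) 0.0 [[-0.04, 0.964, -0.264], [-0.005, 0.264, 0.965], [0.999, 0.04, -0.006]]
0.20358012191889985 (1, -1, 1, -1, 1, -1, 1) 3.141592653589793 [[0.04, -0.964, 0.264], [0.005, -0.264, -0.965], [0.999, 0.04, -0.006]]
0.28836128202796296 (-1, 1, -1, 1, -1, 1, -1) 4.71238898038469 [[-0.232, -0.021, -0.973], [0.231, 0.97, -0.076], [0.945, -0.243, -0.22]]
0.28836128202796296 (-1, -1, -1, -1, -1, -1, -1) 1.5707963267948966 [[0.232, 0.021, 0.973], [-0.231, -0.97, 0.076], [0.945, -0.243, -0.22]]
```

```bash
cat >> kin.py <<'E'
S=(-1,1,-1,1,-1,1,-1); T=np.array([[0,-1,0],[0,0,-1],[1,0,0]],float)
cols=[(0,2),(0,0),(2,2),(2,0),(3,0),(4,2),(4,0),(5,0),(6,2)]
def build(v):
    L=np.zeros((7,3))
    for (i,k),x in zip(cols,v): L[i,k]+=x
    return L
def jac_lin(q):
    M=np.eye(3); Ms=[]
    for i in range(7): M=M@el(AX[i],S[i]*q[i]); Ms.append(M)
    return np.array([Ms[i][:,k] for i,k in cols]).T
A=np.vstack([jac_lin(q) for q,_,_ in D]); b=np.concatenate([p for _,p,_ in D])
V=np.linalg.lstsq(A,b,rcond=1e-4)[0]; L=build(V)
LO=np.array([-3.01,-.46,-1.47,.13,-1,.04,-2.66]);HI=np.array([3.01,2.08,1.51,2.56,4.14,2.09,2.66])
def FK(q): return fk(q,S,L,0.,T)
E
python3 -c "
from kin import *
print(V.round(4)); print((A@V-b).reshape(-1,3).round(4))
print(np.linalg.svd(A)[1].round(3))"
```

```text
[ 0.3408 -0.0241  0.5733  0.0095 -0.0021  0.3506  0.0054 -0.0049  0.1646]
[[-0.0474  0.014  -0.0119]
 [ 0.0023  0.0539 -0.0038]
 [-0.0005  0.0439 -0.0044]
 [-0.0012  0.0359 -0.0038]
 [-0.0009  0.0163  0.    ]
 [-0.0086  0.012   0.0015]
 [ 0.0019 -0.0025  0.0098]
 [-0.0017 -0.0032  0.0055]
 [ 0.001  -0.0037  0.007 ]]
[6.278 5.337 2.49  1.819 1.328 1.155 0.561 0.378 0.193]
```

```bash
sed -i 's/^cols=.*/cols=[(0,2),(0,1),(1,1),(2,2),(2,1),(3,1),(4,2),(4,1),(5,1),(6,2),(4,0),(2,0),(5,0)]/' kin.py
python3 -c "
from kin import *
print(V.round(4)); print((A@V-b).reshape(-1,3).round(4))
print(np.linalg.svd(A)[1].round(3))"
```

```text
[ 3.469e-01 -9.400e-03 -9.400e-03  5.637e-01 -1.330e-02 -1.330e-02
  3.449e-01 -3.000e-04 -3.000e-04  1.604e-01  1.000e-04 -4.000e-04
 -2.000e-04]
[[ 0.0001  0.      0.    ]
 [-0.     -0.0001 -0.0001]
 [ 0.     -0.     -0.0001]
 [-0.      0.0001  0.    ]
 [-0.0002 -0.0001  0.0001]
 [-0.0001  0.0001 -0.0001]
 [ 0.0001  0.      0.0001]
 [-0.     -0.0001  0.    ]
 [ 0.0001  0.0002  0.0001]]
[6.695 5.713 5.189 2.405 1.677 1.585 0.907 0.654 0.428 0.266 0.    0.
 0.   ]
```

```bash
cat >> kin.py <<'E'
def err(q,p,M):
    pp,MM=FK(q); return np.concatenate([p-pp, R.from_matrix(M@MM.T).as_rotvec()])
def jac(q,h=1e-6):
    p,M=FK(q); J=np.zeros((6,7))
    for i in range(7):
        d=np.array(q,float); d[i]+=h; pp,MM=FK(d); J[:3,i]=(pp-p)/h; J[3:,i]=R.from_matrix(MM@M.T).as_rotvec()/h
    return J
def step(q,row,lam=0.03,n=30,carry=None):
    """DLS IK for one row; returns q, commanded pose=FK(q) """
    p,M=FK(q); p=p+M@(np.array(row[1:4])/1000); M=M@R.from_rotvec([row[4],0,0]).as_matrix()
    q=np.array(q,float)
    for _ in range(n):
        e=err(q,p,M); J=jac(q)
        free=np.ones(7,bool)
        for _ in range(4):
            Jf=J[:,free]; dq=np.zeros(7); dq[free]=Jf.T@np.linalg.solve(Jf@Jf.T+lam**2*np.eye(6),e)
            bad=free&(((q+dq)<LO-1e-9)|((q+dq)>HI+1e-9))
            if not bad.any(): break
            free&=~bad
        q=np.clip(q+np.clip(dq,-.15,.15),LO,HI)
    return q
def sim(q,rows,**k):
    for rw in rows: q=step(q,rw,**k)
    return q
E
cat > t.py <<'E'
from kin import *
q=np.array(D[0][0])
q=sim(q,[(1,0,0,0,-.1)]*3+[(1,0,-35,16,0)]*17+[(1,-41,0,0,0)]*8); print(q.round(3),D[1][0])
q=sim(D[1][0],[(1,-41,0,0,0)]*6); print(q.round(3),D[2][0])
q=sim(D[2][0],[(1,-41,0,0,0)]*4); print(q.round(3),D[3][0])
q=sim(D[3][0],[(1,-41,0,0,0)]*8); print(q.round(3),D[4][0])
q=sim(D[4][0],[(1,41,0,0,0)]*6); print(q.round(3),D[5][0])
q=sim(D[8][0],[(1,0,0,0,0)]); print(q.round(3),D[8][0])
E
python3 t.py
```

```text
[ 0.321  0.217 -0.438  1.379  0.093  1.567  1.356] [0.324, 0.215, -0.44, 1.376, 0.091, 1.571, 1.358]
[-0.208  0.253  0.367  0.793 -0.104  2.09   1.56 ] [-0.06, 0.274, 0.107, 0.77, -0.031, 2.088, 1.494]
[-0.265  0.214  0.421  0.803 -0.101  2.088  1.559] [-0.293, 0.204, 0.459, 0.762, -0.106, 2.089, 1.56]
[-0.892  0.07   1.024  0.826 -0.072  2.089  1.549] [-0.907, 0.107, 1.161, 0.699, -0.204, 2.09, 1.628]
[-1.225 -0.058  1.101  1.538  0.082  1.323  1.395] [-1.227, -0.109, 1.081, 1.468, 0.142, 1.425, 1.317]
[-1.873 -0.452  1.507  2.059  0.989  0.812  0.58 ] [-1.873, -0.452, 1.507, 2.059, 0.989, 0.812, 0.58]
```

```bash
cat > g.py <<'E'
from kin import *
_,M0=FK(D[8][0])
def lean(l,az): 
    x=np.array([np.sin(l)*np.cos(az),np.sin(l)*np.sin(az),-np.cos(l)]); y=np.array([-np.sin(az),np.cos(az),0]); return np.c_[x,y,np.cross(x,y)]
rng=np.random.default_rng(0)
for l in (18,25,30,35):
  M=lean(np.radians(l),np.radians(-6.3))
  for tip in ([.587,-.14,.0065],[.46,-.126,.0065],[.50,-.13,.1]):
    p=np.array(tip)-.166*M[:,0]; sols=[]
    for _ in range(40):
        q0=rng.uniform(LO,HI)
        s=least_squares(lambda q:np.concatenate([err(q,p,M)*20,0.02*(q-(LO+HI)/2)]),q0,bounds=(LO,HI))
        e=err(s.x,p,M)
        if np.abs(e).max()<3e-3: sols.append((min(np.minimum(s.x-LO,HI-s.x)),s.x.round(2)))
    sols.sort(key=lambda a:-a[0]); print(l,tip,len(sols),sols[0] if sols else None)
E
python3 g.py
```

```text
18 [0.587, -0.14, 0.0065] 25 (np.float64(0.45138415392429604), array([ 0.52,  1.05, -0.58,  2.05,  1.99,  0.49, -0.23]))
18 [0.46, -0.126, 0.0065] 23 (np.float64(0.1513617892465402), array([ 0.64,  1.12, -0.78,  2.41,  2.27,  0.84, -0.54]))
18 [0.5, -0.13, 0.1] 20 (np.float64(0.27441901443361294), array([ 0.58,  0.83, -0.65,  2.29,  1.98,  0.49, -0.31]))
25 [0.587, -0.14, 0.0065] 28 (np.float64(0.4143565994081482), array([ 0.61,  1.12, -0.73,  2.15,  2.26,  0.71, -0.42]))
25 [0.46, -0.126, 0.0065] 22 (np.float64(0.047605104444291335), array([ 0.66,  1.2 , -0.82,  2.51,  2.45,  1.07, -0.67]))
25 [0.5, -0.13, 0.1] 18 (np.float64(0.16709529541647772), array([ 0.67,  0.91, -0.82,  2.39,  2.22,  0.73, -0.52]))
30 [0.587, -0.14, 0.0065] 26 (np.float64(0.3481229207065093), array([ 0.65,  1.17, -0.78,  2.21,  2.41,  0.85, -0.52]))
30 [0.46, -0.126, 0.0065] 0 None
30 [0.5, -0.13, 0.1] 29 (np.float64(0.09018986353583403), array([ 0.69,  0.97, -0.87,  2.47,  2.36,  0.9 , -0.63]))
35 [0.587, -0.14, 0.0065] 26 (np.float64(0.2874102357369752), array([ 0.66,  1.22, -0.8 ,  2.27,  2.55,  0.99, -0.6 ]))
35 [0.46, -0.126, 0.0065] 0 None
35 [0.5, -0.13, 0.1] 20 (np.float64(0.014347290480936525), array([ 0.69,  1.03, -0.89,  2.55,  2.48,  1.07, -0.73]))
```

```bash
cat > bs.py <<'E'
from kin import *
Sg=np.array(S,float)
def bfk(q,J=False):
    B=len(q); M=np.broadcast_to(np.eye(3),(B,3,3)).copy(); p=np.zeros((B,3)); ax=[];po=[]
    for i in range(7):
        t=Sg[i]*q[:,i]; c,s=np.cos(t),np.sin(t); E=np.zeros((B,3,3))
        k=2 if AX[i]=='z' else 1
        ax.append(M[:,:,k]*Sg[i]); po.append(p.copy())
        if k==2: E[:,0,0]=c;E[:,0,1]=-s;E[:,1,0]=s;E[:,1,1]=c;E[:,2,2]=1
        else: E[:,0,0]=c;E[:,0,2]=s;E[:,2,0]=-s;E[:,2,2]=c;E[:,1,1]=1
        M=M@E; p=p+M@L[i]
    # joint i origin is p before its own link offset
    M=M@T
    if not J: return p,M
    Jm=np.zeros((B,6,7))
    for i in range(7):
        Jm[:,:3,i]=np.cross(ax[i],p-po[i]); Jm[:,3:,i]=ax[i]
    return p,M,Jm
def rv(E): return R.from_matrix(E).as_rotvec()
def bstep(q,rows,lam=.03,n=8):
    p,M=bfk(q); p=p+np.einsum('bij,bj->bi',M,rows[:,:3]/1000)
    tv=np.zeros((len(q),3)); tv[:,0]=rows[:,3]; M=M@R.from_rotvec(tv).as_matrix()
    for _ in range(n):
        pp,MM,J=bfk(q,True); e=np.concatenate([p-pp,rv(M@MM.transpose(0,2,1))],1)
        free=np.ones_like(q)
        for _ in range(3):
            Jf=J*free[:,None,:]; dq=np.einsum('bji,bj->bi',Jf,np.linalg.solve(Jf@Jf.transpose(0,2,1)+lam**2*np.eye(6),e[...,None])[...,0])
            bad=((q+dq)<LO-1e-9)|((q+dq)>HI+1e-9)
            if not bad.any(): break
            free=free*(~bad)
        q=np.clip(q+np.clip(dq,-.15,.15),LO,HI)
    return q
def bsim(q,segs,nr,cb=None):
    for s in range(segs.shape[1]):
        for _ in range(nr):
            q0=q; q=bstep(q,segs[:,s])
            if cb is not None: cb(q,q0)
    return q
if __name__=='__main__':
    q=bsim(np.array([D[0][0]]),np.array([[[0,0,0,-.1]]]),3); q=bsim(q,np.array([[[0,-35,16,0.]]]),17); q=bsim(q,np.array([[[-41,0,0,0.]]]),8); print(q.round(3))
    q=bsim(np.array([D[2][0]]),np.array([[[-41.,0,0,0]]]),12);print(q.round(3),D[4][0])
E
time python3 bs.py
```

```text
[[ 0.321  0.217 -0.438  1.379  0.093  1.567  1.356]]
[[-0.628  0.094  0.758  0.846 -0.078  2.088  1.547]] [-0.907, 0.107, 1.161, 0.699, -0.204, 2.09, 1.628]
real	0m1.001s
user	0m1.434s
sys	0m0.092s
```

```bash
cat > plan.py <<'E'
from bs import *
import sys,time
from plant import r
q0=np.array(r.get_state()['q']); rng=np.random.default_rng(int(sys.argv[1])); K=int(sys.argv[2]); nr=int(sys.argv[3]); az=np.radians(-6.3)
TIP=np.array([.50,-.13,.12])
def cost(X):
    B=len(X); pen=np.zeros(B); clipd=np.zeros(B)
    def cb(q,qp):
        p,M=bfk(q); tip=p+.166*M[:,:,0]
        nonlocal pen
        for P in (p,tip): pen+=np.maximum(0,P[:,0]-.56)*20+np.maximum(0,P[:,1]-.3)*10+np.maximum(0,-.45-P[:,1])*10
        pen+=np.maximum(0,.10-tip[:,2])*50
        pen+=np.maximum(0,np.abs(q-qp).max(1)-.15)*20
    Y=X.copy()
    n=np.linalg.norm(Y[...,:3],axis=-1,keepdims=True); Y[...,:3]*=np.minimum(1,40/np.maximum(n,1e-6)); Y[...,3]=np.clip(Y[...,3],-.1,.1)
    q=bsim(np.repeat(q0[None],B,0),Y,nr,cb); p,M=bfk(q); tip=p+.166*M[:,:,0]
    ln=np.arccos(np.clip(-M[:,2,0],-1,1)); a=np.arctan2(M[:,1,0],M[:,0,0])
    c=np.linalg.norm(tip-TIP,axis=1)*10 + 30*np.abs(M[:,2,1]) + 15*np.abs(np.arctan2(-M[:,0,1],M[:,1,1])-az)+ 20*np.maximum(0,ln-np.radians(24))+20*np.maximum(0,np.radians(19)-ln)
    mg=np.minimum(q-LO,HI-q).min(1); c+=10*np.maximum(0,.2-mg)
    return c+pen,q,Y
B=150; mu=np.zeros((K,4)); sd=np.tile([25,25,25,.04],(K,1)); best=(9e9,)
for it in range(int(sys.argv[4])):
    X=mu+sd*rng.standard_normal((B,K,4)); X[0]=mu
    c,q,Y=cost(X); o=np.argsort(c)[:20]
    if c[o[0]]<best[0]: best=(c[o[0]],q[o[0]],Y[o[0]])
    mu=.3*mu+.7*X[o].mean(0); sd=.3*sd+.7*X[o].std(0)+np.array([.5,.5,.5,.001])
print(best[0],best[1].round(3)); print(best[2].round(3).tolist())
p,M=FK(best[1]); print(p.round(3),(p+.166*M[:,0]).round(3),M.round(3).tolist())
E
for s in 1 2 3 4; do (timeout 500 python3 plan.py $s 7 8 30 > p$s.txt 2>&1 &) ; done; nproc; sleep 240; cat p?.txt
```

```text
4
6.05488028740071 [-1.748 -0.452  1.507  2.541  1.416  0.584  0.106]
[[12.041, -2.096, -4.924, 0.008], [38.731, 8.157, -5.779, -0.016], [33.867, 17.959, -1.754, -0.031], [33.9, -6.471, -17.191, 0.012], [15.093, -3.355, -10.823, 0.027], [21.666, 4.397, -15.257, 0.0], [36.61, -10.433, -12.283, -0.003]]
[ 0.308 -0.105  0.45 ] [ 0.384 -0.116  0.302] [[0.454, 0.102, 0.885], [-0.066, 0.995, -0.081], [-0.889, -0.022, 0.458]]
4.691608707917718 [-1.885 -0.452  1.507  2.538  1.345  0.627  0.037]
[[34.07, 15.929, -11.94, -0.013], [22.578, 30.921, -11.583, -0.029], [33.677, 0.524, -15.196, 0.034], [38.167, -11.816, -1.915, 0.024], [38.62, 7.88, -6.812, -0.007], [32.021, -11.078, -21.258, 0.001], [31.504, -6.146, -23.869, -0.011]]
[ 0.314 -0.068  0.447] [ 0.384 -0.075  0.297] [[0.42, 0.098, 0.902], [-0.042, 0.995, -0.089], [-0.906, -0.001, 0.422]]
5.402591061179569 [-1.408 -0.452  1.507  2.546  1.257  0.457  0.511]
[[37.159, -7.818, -12.573, 0.015], [12.7, 3.781, -11.861, -0.031], [39.789, 0.676, -4.044, -0.011], [27.093, 3.164, -18.444, 0.011], [32.505, -5.528, -17.739, 0.023], [27.373, -4.185, -28.865, -0.003], [35.871, 0.339, -15.599, -0.003]]
[ 0.255 -0.178  0.445] [ 0.323 -0.189  0.294] [[0.411, 0.137, 0.901], [-0.065, 0.99, -0.121], [-0.909, -0.008, 0.416]]
5.274987150083847 [-1.767 -0.452  1.507  2.549  1.412  0.579  0.063]
[[20.958, 15.312, -6.199, 0.01], [12.561, 19.755, -2.432, 0.019], [39.274, 4.494, -6.114, 0.041], [21.21, -19.866, -0.263, -0.03], [22.412, -2.25, -29.845, 0.002], [15.78, -19.678, -20.099, -0.003], [18.442, -6.072, -1.683, -0.038]]
[ 0.307 -0.098  0.447] [ 0.381 -0.107  0.299] [[0.448, 0.117, 0.886], [-0.052, 0.993, -0.105], [-0.893, 0.001, 0.451]]
```

```bash
cat > planA.py <<'E'
from bs import *
import sys
from plant import r
q0=np.array(r.get_state()['q']); rng=np.random.default_rng(int(sys.argv[1])); K=int(sys.argv[2]); nr=int(sys.argv[3]); az=np.radians(-6.3)
def cost(X):
    B=len(X); pen=np.zeros(B)
    def cb(q,qp):
        nonlocal pen
        p,M=bfk(q); tip=p+.166*M[:,:,0]
        for P in (p,tip): pen+=np.maximum(0,P[:,0]-.58)*20+np.maximum(0,np.abs(P[:,1])-.5)*10
        pen+=np.maximum(0,.30-tip[:,2])*50+np.maximum(0,.15-p[:,0])*20
        pen+=np.maximum(0,np.abs(q-qp).max(1)-.15)*10
    Y=X.copy()
    n=np.linalg.norm(Y[...,:3],axis=-1,keepdims=True); Y[...,:3]*=np.minimum(1,40/np.maximum(n,1e-6)); Y[...,3]=np.clip(Y[...,3],-.1,.1)
    q=bsim(np.repeat(q0[None],B,0),Y,nr,cb); p,M=bfk(q); tip=p+.166*M[:,:,0]
    ln=np.arccos(np.clip(-M[:,2,0],-1,1))
    c=10*np.abs(M[:,2,1]) + 5*np.abs(np.arctan2(-M[:,0,1],M[:,1,1])-az)+ 8*np.maximum(0,ln-np.radians(24))+8*np.maximum(0,np.radians(19)-ln)
    c+=2*np.maximum(0,np.abs(q[:,2]+.4)-.3)+3*np.maximum(0,.2-q[:,1])+np.maximum(0,np.abs(p[:,1]+.1)-.1)*3
    mg=np.minimum(q-LO,HI-q).min(1); c+=3*np.maximum(0,.2-mg)
    return c+pen,q,Y
B=150; mu=np.zeros((K,4)); sd=np.tile([25,25,25,.04],(K,1)); best=(9e9,)
for it in range(int(sys.argv[4])):
    X=mu+sd*rng.standard_normal((B,K,4)); X[0]=mu
    c,q,Y=cost(X); o=np.argsort(c)[:20]
    if c[o[0]]<best[0]: best=(c[o[0]],q[o[0]],Y[o[0]])
    mu=.3*mu+.7*X[o].mean(0); sd=.3*sd+.7*X[o].std(0)+np.array([1,1,1,.002])
print(best[0],best[1].round(3)); print(best[2].round(3).tolist())
p,M=FK(best[1]); print(p.round(3),(p+.166*M[:,0]).round(3),M.round(3).tolist())
E
export OMP_NUM_THREADS=1 OPENBLAS_NUM_THREADS=1
for s in 1 2 3 4; do (timeout 560 python3 planA.py $s 8 9 40 > p$s.txt 2>&1 &) ; done; for i in $(seq 55); do sleep 10; [ $(cat p?.txt|wc -l) -ge 12 ] && break; done; cat p?.txt
```

```text
this script no longer has the robot
this script no longer has the robot
Exception ignored in: <_io.TextIOWrapper mode='rw' encoding='UTF-8'>
Traceback (most recent call last):
BrokenPipeError: [Errno 32] Broken pipe
3.9085294536217607 [-1.234 -0.305  0.478  1.366  0.548  1.657  0.869]
[[22.74, 21.189, -3.712, -0.011], [39.133, -7.058, -4.339, 0.001], [38.165, 10.775, -5.228, -0.025], [34.896, -1.835, -9.82, 0.0], [37.699, -5.524, -12.175, 0.007], [38.04, 1.366, 12.291, -0.002], [26.391, -13.462, 26.875, 0.02], [-38.79, 9.753, 0.445, 0.01]]
[0.296 0.002 0.9  ] [ 0.38  -0.009  0.758] [[0.508, 0.113, 0.854], [-0.068, 0.994, -0.09], [-0.859, -0.013, 0.512]]
this script no longer has the robot
```

```bash
pkill -f planA; pkill -f plan.py; cp planA.py pa.py
python3 st.py | head -1
sed -i '/^from plant/d; s/^q0=np.array(r.get_state.*; rng/q0=np.array(D[8][0]); rng/; s/c+=2\*np.maximum(0,np.abs(q\[:,2\]+.4)-.3)/c+=6*np.maximum(0,np.abs(q[:,2]+.4)-.3)/; s/mu=np.zeros((K,4))/mu=np.r_["0,2",rng.normal(size=(K,4))*[15,15,15,.02]]/; s/^B=150/B=120/' pa.py; grep -n "q0=\|mu=\|c+=" pa.py
export OMP_NUM_THREADS=1 OPENBLAS_NUM_THREADS=1
for s in 1 2 3 4; do (timeout 570 python3 pa.py $s 8 10 30 > p$s.txt 2>&1 &) ; done; for i in $(seq 56); do sleep 10; [ $(cat p?.txt|wc -l) -ge 12 ] && break; done; cat p?.txt
```

```text
7.9167 [ 0.4449 -0.0904  0.5676] q [-1.873 -0.452  1.507  2.059  0.989  0.812  0.58 ]
3:q0=np.array(D[8][0]); rng=np.random.default_rng(int(sys.argv[1])); K=int(sys.argv[2]); nr=int(sys.argv[3]); az=np.radians(-6.3)
17:    c+=6*np.maximum(0,np.abs(q[:,2]+.4)-.3)+3*np.maximum(0,.2-q[:,1])+np.maximum(0,np.abs(p[:,1]+.1)-.1)*3
18:    mg=np.minimum(q-LO,HI-q).min(1); c+=3*np.maximum(0,.2-mg)
20:B=120; mu=np.r_["0,2",rng.normal(size=(K,4))*[15,15,15,.02]]; sd=np.tile([25,25,25,.04],(K,1)); best=(9e9,)
25:    mu=.3*mu+.7*X[o].mean(0); sd=.3*sd+.7*X[o].std(0)+np.array([1,1,1,.002])
2.8636546509460463 [-0.631 -0.197 -0.261  1.231  0.366  1.776  0.68 ]
[[3.065, 35.269, -18.62, -0.094], [27.209, -18.875, -1.691, 0.033], [33.724, 18.274, 11.345, 0.01], [24.249, 31.594, -3.709, -0.036], [10.623, 1.358, -5.171, -0.025], [1.622, -34.572, 20.054, 0.079], [-30.897, -21.372, -13.733, -0.005], [-7.484, 39.256, -1.717, 0.039]]
[0.202 0.134 0.935] [0.283 0.129 0.791] [[0.487, 0.121, 0.865], [-0.027, 0.992, -0.123], [-0.873, 0.037, 0.487]]
5.806546263385896 [-1.616 -0.287  0.313  1.413  0.618  1.905  0.3
[... 596 characters left out ...]
94, 8.633, -7.168, 0.032], [34.321, -0.794, -20.528, 0.017], [21.364, -8.351, 32.77, 0.005], [-36.842, 11.909, -10.043, 0.024]]
[0.216 0.075 0.884] [0.297 0.063 0.74 ] [[0.488, 0.125, 0.864], [-0.077, 0.992, -0.1], [-0.869, -0.018, 0.494]]
6.06605169608582 [-0.347 -0.447 -0.108  2.32   0.472  0.841  0.787]
[[11.326, -33.808, 18.131, -0.014], [-2.515, -10.222, -5.574, -0.011], [32.377, -5.923, 22.729, 0.041], [39.916, 2.495, 0.691, 0.037], [-24.306, -13.762, 14.617, 0.041], [-14.264, 1.968, -7.869, -0.036], [27.956, -8.968, 13.235, -0.041], [-7.074, 31.498, -23.619, -0.022]]
[ 0.177 -0.012  0.622] [ 0.27  -0.038  0.487] [[0.556, 0.118, 0.823], [-0.153, 0.988, -0.038], [-0.817, -0.105, 0.567]]
```

```bash
cat > beam.py <<'E'
from bs import *
import itertools
dirs=np.array([[1,0,0],[-1,0,0],[0,1,0],[0,-1,0],[0,0,1],[0,0,-1],[0,.7,.7],[0,-.7,.7],[.7,0,.7],[-.7,0,.7],[.7,0,-.7],[0,.7,-.7],[0,-.7,-.7]],float)
N=5
def leg(q,d):
    pen=np.zeros(len(q))
    for _ in range(N):
        _,M=bfk(q); sh=np.einsum('bji,bj->bi',M,d)*38
        qn=bstep(q,np.c_[sh,np.zeros(len(q))]); pen+=np.maximum(0,np.abs(qn-q).max(1)-.2)*20
        q=qn
        p,M=bfk(q); tip=p+.166*M[:,:,0]
        for P in (p,tip): pen+=np.maximum(0,P[:,0]-.60)*30+np.maximum(0,np.abs(P[:,1])-.5)*20
        pen+=np.maximum(0,.25-tip[:,2])*50+np.maximum(0,.15-p[:,0])*20
    return q,pen
def score(q):
    p,M=bfk(q); ln=np.degrees(np.arccos(np.clip(-M[:,2,0],-1,1)))
    yaw=np.degrees(np.arctan2(-M[:,0,1],M[:,1,1]))
    c=3*np.maximum(0,q[:,2]+.2)+2*np.maximum(0,.3-q[:,1])+ .15*np.abs(np.degrees(M[:,2,1]))+.05*np.abs(yaw+6.3)+.1*np.maximum(0,ln-24)+.1*np.maximum(0,18-ln)
    return c
q=np.array([D[8][0]]); paths=[()]; pen=np.zeros(1)
for depth in range(8):
    Q=np.repeat(q,len(dirs),0); dd=np.tile(dirs,(len(q),1)); Q,pn=leg(Q,dd); P=np.repeat(pen,len(dirs))+pn
    pth=[a+(i,) for a in paths for i in range(len(dirs))]
    sc=score(Q)+P; o=np.argsort(sc)
    # dedupe on q
    keep=[];seen=set()
    for i in o:
        k=tuple((Q[i]*8).round().astype(int))
        if k in seen: continue
        seen.add(k); keep.append(i)
        if len(keep)>=150: break
    q=Q[keep]; pen=P[keep]; paths=[pth[i] for i in keep]
    for j in range(2):
        p,M=FK(q[j]); print(depth,sc[keep[j]].round(2),pen[j].round(2),paths[j],q[j].round(2),p.round(2),'lean',np.degrees(np.arccos(-M[2,0])).round(1),'roll',np.degrees(M[2,1]).round(1),'yaw',np.degrees(np.arctan2(-M[0,1],M[1,1])).round(1),flush=True)
E
time timeout 570 python3 beam.py
```

```text
0 4.97 0.0 (1,) [-1.06 -0.44  0.67  2.37  0.79  0.78  0.59] [ 0.26 -0.09  0.57] lean 30.7 roll -0.8 yaw -7.5
0 5.0 0.0 (9,) [-1.15 -0.44  0.69  1.95  0.63  1.13  0.84] [ 0.31 -0.09  0.7 ] lean 30.7 roll -0.8 yaw -7.5
1 3.04 0.0 (1, 2) [-1.08 -0.16  0.22  2.34  0.71  0.79  0.12] [0.26 0.1  0.57] lean 30.7 roll -0.8 yaw -7.5
1 3.47 0.0 (1, 6) [-1.02 -0.34  0.24  2.01  0.55  1.18  0.52] [0.26 0.04 0.7 ] lean 30.7 roll -0.8 yaw -7.5
2 1.86 0.0 (1, 2, 11) [-1.2   0.29  0.13  2.45  1.16  0.51 -0.7 ] [0.26 0.23 0.43] lean 30.7 roll -0.8 yaw -7.5
2 1.95 0.0 (1, 2, 2) [-1.22  0.12  0.04  2.08  0.66  0.92 -0.13] [0.26 0.29 0.57] lean 30.7 roll -0.8 yaw -7.5
3 1.29 0.0 (1, 6, 2, 2) [-1.21  0.23 -0.1   1.51  0.57  1.38  0.03] [0.26 0.42 0.7 ] lean 30.7 roll -0.8 yaw -7.5
3 1.35 0.0 (1, 6, 2, 11) [-1.19  0.23 -0.08  1.93  0.66  1.01 -0.19] [0.26 0.37 0.57] lean 30.7 roll -0.8 yaw -7.5
4 0.86 0.0 (9, 9, 2, 2, 2) [-0.92  0.42 -1.08  0.99  0.96  2.07 -0.13] [0.18 0.48 0.83] lean 30.7 roll -0.8 yaw -7.5
4 0.86 0.0 (9, 9, 2, 2, 11) [-0.63  0.35 -1.21  1.53  0.82  1.71 -0.39] [0.18 0.42 0.7 ] lean 30.7 roll -0.8 yaw -7.5
5 0.86 0.0 (9, 9, 6, 10, 6, 2) [-0.97  0.33 -0.39  0.54  0.78  2.09  0.58] [0.31 0.37 0.97] lean 30.7 roll -0.8 yaw -7.5
5 0.86 0.0 (9, 9, 11, 6, 8, 0) [-0.29  0.4  -0.76  0.44  0.83  1.96  0.98] [0.5  0.18 0.97] lean 30.7 roll -0.8 yaw -7.5
6 0.86 0.0 (9, 9, 6, 10, 6, 2, 11) [-1.04  0.44 -0.42  0.8   0.75  1.85  0.26] [0.31 0.5  0.83] lean 30.7 roll -0.8 yaw -7.5
6 0.86 0.0 (9, 9, 6, 10, 6, 2, 10) [-0.68  0.36 -0.41  0.93  0.64  1.63  0.52] [0.45 0.37 0.83] lean 30.7 roll -0.8 yaw -7.5
7 0.86 0.0 (1, 3, 2, 2, 2, 10, 3, 3) [ 0.33  0.31 -0.3   2.39  2.14  0.16 -0.6 ] [ 0.39 -0.09  0.43] lean 30.7 roll -0.8 yaw -7.5
7 0.86 0.0 (9, 9, 6, 10, 6, 2, 10, 9) [-0.97  0.33 -0.39  0.54  0.78  2.09  0.58] [0.31 0.37 0.97] lean 30.7 roll -0.8 yaw -7.5
real	0m5.024s
user	0m5.516s
sys	0m0.139s
```

```bash
cat > tp.py <<'E'
from beam import leg,dirs,FK,np,D,bfk
import sys
E
sed -i 's/^q=np.array(\[D\[8\]\[0\]\]); paths/if __name__!="__main__": raise SystemExit\nq=np.array([D[8][0]]); paths/' beam.py
cat > legs.py <<'E'
from bs import *
src=open('beam.py').read().split('if __name__')[0]; exec(src)
def show(q):
    p,M=FK(q); print(q.round(2),'p',p.round(3),'tip',(p+.166*M[:,0]).round(3),'lean',np.degrees(np.arccos(-M[2,0])).round(1),'roll',np.degrees(M[2,1]).round(1),'yaw',np.degrees(np.arctan2(-M[0,1],M[1,1])).round(1))
def go(q,wd,n,step=38,turn=0,verbose=False):
    d=np.array(wd,float); d/=max(np.linalg.norm(d),1e-9)
    for _ in range(n):
        _,M=FK(q); sh=M.T@d*step; q=bstep(q[None],np.r_[sh,turn][None])[0]
        if verbose: show(q)
    return q
E
cat > tp.py <<'E'
from legs import *
for seq in [(1,3,2,2,2,10,3,3),(1,2,2,10,3,3),(1,2,2,10,3,3,10),(1,2,2,10,3,3,3)]:
    print(seq); q=np.array(D[8][0])
    for s in seq: q=go(q,dirs[s],5); show(q)
E
python3 tp.py
```

```text
(1, 3, 2, 2, 2, 10, 3, 3)
[-1.06 -0.44  0.67  2.37  0.79  0.78  0.59] p [ 0.255 -0.09   0.568] tip [ 0.339 -0.103  0.425] lean 30.7 roll -0.8 yaw -7.5
[-0.93 -0.46  1.27  2.17  0.52  0.63  1.52] p [ 0.255 -0.28   0.568] tip [ 0.339 -0.293  0.425] lean 30.7 roll -0.8 yaw -7.5
[-0.54 -0.27  0.49  2.37  0.45  0.52  1.08] p [ 0.255 -0.09   0.568] tip [ 0.339 -0.103  0.425] lean 30.7 roll -0.8 yaw -7.5
[-0.47 -0.13 -0.27  2.32  0.61  0.69  0.28] p [0.255 0.1   0.568] tip [0.339 0.087 0.425] lean 30.7 roll -0.8 yaw -7.5
[-0.69  0.15 -0.56  2.06  0.74  1.   -0.23] p [0.255 0.29  0.568] tip [0.339 0.277 0.425] lean 30.7 roll -0.8 yaw -7.5
[-0.61  0.46 -0.4   2.1   1.16  0.72 -0.46] p [0.389 0.29  0.433] tip [0.473 0.277 0.291] lean 30.7 roll -0.8 yaw -7.5
[-0.28  0.32 -0.28  2.37  1.53  0.42 -0.51] p [0.389 0.1   0.433] tip [0.473 0.087 0.291] lean 30.7 roll -0.8 yaw -7.5
[ 0.33  0.31 -0.3   2.39  2.15  0.16 -0.61] p [ 0.389 -0.09   0.433] tip [ 0.473 -0.103  0.291] lean 30.7 roll -0.8 yaw -7.5
(1, 2, 2, 10, 3, 3)
[-1.06 -0.44  0.67  2.37  0.79  0.78  0.59] p [ 0.255 -0.09   0.568] tip [ 0.3
[... 1696 characters left out ...]
 0.71  0.79  0.12] p [0.255 0.1   0.568] tip [0.339 0.087 0.425] lean 30.7 roll -0.8 yaw -7.5
[-1.22  0.12  0.04  2.08  0.66  0.92 -0.13] p [0.255 0.29  0.568] tip [0.339 0.277 0.425] lean 30.7 roll -0.8 yaw -7.5
[-1.02  0.44  0.2   2.12  0.94  0.45 -0.24] p [0.389 0.29  0.433] tip [0.473 0.277 0.291] lean 30.7 roll -0.8 yaw -7.5
[-0.77  0.34  0.4   2.39  1.72  0.15 -0.66] p [0.389 0.1   0.433] tip [0.473 0.087 0.291] lean 30.7 roll -0.8 yaw -7.5
[ 0.21  0.31 -0.14  2.4   2.46  0.12 -0.91] p [ 0.389 -0.09   0.433] tip [ 0.473 -0.103  0.291] lean 30.7 roll -0.8 yaw -7.5
[ 0.97  0.48 -0.56  2.21  1.58  0.06  0.41] p [ 0.384 -0.272  0.414] tip [ 0.469 -0.286  0.272] lean 31.2 roll -1.0 yaw -7.6
```

Call:
carry_out(
  targets="1 -19 -5 -32 0; 1 -19 -5 -32 0; 1 -19 -5 -32 0; 1 -19 -5 -32 0; 1 -19 -5 -32 0; 1 -3 38 -4 0; 1 -3 38 -4 0; 1 -3 38 -4 0; 1 -3 38 -4 0; 1 -3 38 -4 0; 1 -3 38 -4 0; 1 -3 38 -4 0; 1 -3 38 -4 0; 1 -3 38 -4 0; 1 -3 38 -4 0",
)

```text
clock: 9.17
tool_pos: [0.2739, 0.295, 0.565]
eef_rot: [0.026, 0.497, -0.06, 0.865]
contact_force: [0.5, 0.4, -0.8]
opening: 1.002
```

```bash
python3 st.py
```

```text
9.1667 [0.2739 0.295  0.565 ] q [-1.3    0.143  0.196  2.057  0.635  0.878 -0.06 ]
[[ 0.498  0.129  0.857]
 [-0.078  0.992 -0.104]
 [-0.863 -0.015  0.504]]
lean 30.3 axis az -8.9 z az -6.89 tips [0.3567 0.2821 0.4217] F [ 0.5  0.4 -0.8] op 1.002
```

```bash
cat > reach.py <<'E'
from legs import *
rng=np.random.default_rng(1)
def lean(l,az): 
    l,az=np.radians(l),np.radians(az); x=np.array([np.sin(l)*np.cos(az),np.sin(l)*np.sin(az),-np.cos(l)]); y=np.array([-np.sin(az),np.cos(az),0]); return np.c_[x,y,np.cross(x,y)]
def ik(p,M,n=25):
    best=None
    for _ in range(n):
        s=least_squares(lambda q:np.concatenate([err(q,p,M)*20,0.01*(q-(LO+HI)/2)]),rng.uniform(LO,HI),bounds=(LO,HI))
        if np.abs(err(s.x,p,M)).max()<3e-3:
            m=np.minimum(s.x-LO,HI-s.x).min()
            if best is None or m>best[0]: best=(m,s.x)
    return best
if __name__=='__main__':
  for l in (22,26,30):
    M=lean(l,-6.3)
    for x in (.52,.5,.49,.48,.47):
        b=ik(np.array([x,-.13,.0065])-.166*M[:,0],M,12); print(l,x,None if b is None else (b[0].round(3),b[1].round(2)))
E
python3 reach.py
cat > unlean.py <<'E'
from bs import *
exec(open('beam.py').read().split('if __name__')[0])
import sys
q0=np.array(eval(sys.argv[1])); LT=float(sys.argv[2])
def score(q):
    p,M=bfk(q); ln=np.degrees(np.arccos(np.clip(-M[:,2,0],-1,1))); yaw=np.degrees(np.arctan2(-M[:,0,1],M[:,1,1]))
    return .2*np.abs(ln-LT)+.2*np.abs(np.degrees(M[:,2,1]))+.05*np.abs(yaw+6.3)
q=q0[None]; paths=[()]; pen=np.zeros(1)
for depth in range(7):
    Q=np.repeat(q,len(dirs),0); dd=np.tile(dirs,(len(q),1)); Q,pn=leg(Q,dd); P=np.repeat(pen,len(dirs))+pn
    pth=[a+(i,) for a in paths for i in range(len(dirs))]
    sc=score(Q)+P; o=np.argsort(sc); keep=[];seen=set()
    for i in o:
        k=tuple((Q[i]*8).round().astype(int))
        if k in seen: continue
        seen.add(k); keep.append(i)
        if len(keep)>=300: break
    q=Q[keep]; pen=P[keep]; paths=[pth[i] for i in keep]
    for j in range(2):
        p,M=FK(q[j]); print(depth,sc[keep[j]].round(2),paths[j],q[j].round(2),p.round(2),'lean',np.degrees(np.arccos(-M[2,0])).round(1),'roll',np.degrees(M[2,1]).round(1),'yaw',np.degrees(np.arctan2(-M[0,1],M[1,1])).round(1),flush=True)
E
python3 unlean.py "[-1.3,0.143,0.196,2.057,0.635,0.878,-0.06]" 21
```

```text
22 0.52 (np.float64(0.263), array([ 0.63,  1.12, -0.76,  2.3 ,  2.29,  0.8 , -0.5 ]))
22 0.5 (np.float64(0.208), array([ 0.65,  1.13, -0.78,  2.35,  2.32,  0.85, -0.54]))
22 0.49 (np.float64(0.18), array([ 0.65,  1.14, -0.79,  2.38,  2.33,  0.88, -0.55]))
22 0.48 (np.float64(0.152), array([ 0.66,  1.15, -0.79,  2.41,  2.35,  0.9 , -0.57]))
22 0.47 (np.float64(0.124), array([ 0.67,  1.15, -0.8 ,  2.44,  2.36,  0.93, -0.59]))
26 0.52 (np.float64(0.207), array([ 0.65,  1.16, -0.8 ,  2.35,  2.4 ,  0.92, -0.58]))
26 0.5 (np.float64(0.151), array([ 0.66,  1.18, -0.81,  2.41,  2.42,  0.98, -0.61]))
26 0.49 (np.float64(0.123), array([ 0.67,  1.19, -0.81,  2.44,  2.44,  1.  , -0.63]))
26 0.48 (np.float64(0.095), array([ 0.67,  1.19, -0.81,  2.47,  2.45,  1.03, -0.64]))
26 0.47 (np.float64(0.066), array([ 0.67,  1.2 , -0.82,  2.49,  2.46,  1.06, -0.66]))
30 0.52 (np.float64(0.154), array([ 0.66,  1.21, -0.81,  2.41,  2.5 ,  1.04, -0.64]))
30 0.5 (np.float64(0.098), array([ 0.67,  1.23, -0.82,  2.46,  2.52,  1.1 , -0.67]))
30 0.49 (np.float64(0.069), array([ 0.67,  1.24, -0.82,  2.49,  2.54,  1
[... 1052 characters left out ...]
5, 12, 5) [-1.58 -0.46  1.35  2.49  1.29  0.61  0.24] [ 0.31 -0.12  0.48] lean 29.3 roll -0.7 yaw -7.3
4 2.03 (3, 0, 3, 11, 2) [-1.12  0.54  0.7   2.02 -0.02  0.28  0.91] [0.47 0.24 0.45] lean 29.9 roll -0.9 yaw -7.4
5 1.7 (7, 7, 5, 12, 5, 5) [-1.58 -0.46  1.35  2.49  1.27  0.62  0.26] [ 0.31 -0.12  0.47] lean 28.5 roll -0.7 yaw -7.3
5 1.86 (7, 7, 5, 12, 5, 2) [-2.32 -0.3   1.51  2.51  1.25  0.74 -0.34] [0.31 0.07 0.48] lean 29.3 roll -0.7 yaw -7.3
6 1.53 (7, 7, 5, 12, 5, 5, 5) [-1.58 -0.46  1.35  2.49  1.24  0.62  0.28] [ 0.3  -0.12  0.47] lean 27.7 roll -0.7 yaw -7.3
6 1.66 (7, 7, 5, 12, 5, 12, 11) [-1.73 -0.46  1.51  2.55  1.46  0.58  0.05] [ 0.31 -0.11  0.45] lean 28.3 roll -0.8 yaw -7.4
```

```bash
cat > tp.py <<'E'
from legs import *
q0=np.array([-1.3,0.143,0.196,2.057,0.635,0.878,-0.06])
for seq in [[(10,5),(3,11)],[(10,2),(3,11)],[(3,5),(12,6)]]:
    print(seq); q=q0.copy()
    for s,n in seq:
        for _ in range(n):
            q=go(q,dirs[s],1)
        show(q)
    p,M=FK(q); tgt=np.array([.50,-.13,.08]); 
    for k in range(3):
        tip=FK(q)[0]+.166*FK(q)[1][:,0]; d=tgt-tip; n=max(1,int(np.ceil(np.linalg.norm(d)/.038))); q=go(q,d,n,np.linalg.norm(d)*1000/n)
    show(q)
    q=go(q,[.56-.5,0,-.0735],3,32); show(q)
    q1=go(q,[.994,-.11,0],1,27); show(q1)
    q1=go(q1,[-.994,.11,0],5,20); show(q1)
    q1=go(q1,[0,0,1],5,20); show(q1)
E
python3 tp.py
```

```text
[(10, 5), (3, 11)]
[-1.07  0.48  0.32  2.08  0.8   0.39 -0.07] p [0.408 0.295 0.431] tip [0.491 0.282 0.288] lean 30.3 roll -0.9 yaw -7.4
[ 0.31  0.34 -0.16  2.32  2.32  0.06 -0.69] p [ 0.409 -0.122  0.434] tip [ 0.492 -0.135  0.291] lean 30.2 roll -0.9 yaw -7.4
[ 0.51  0.95 -0.58  2.49  2.61  0.86 -0.93] p [ 0.417 -0.117  0.223] tip [ 0.5  -0.13  0.08] lean 30.2 roll -0.9 yaw -7.4
[ 0.47  1.11 -0.53  2.31  2.63  0.85 -0.88] p [ 0.478 -0.117  0.149] tip [ 0.561 -0.13   0.006] lean 30.2 roll -0.9 yaw -7.4
[ 0.46  1.09 -0.51  2.23  2.6   0.76 -0.85] p [ 0.505 -0.12   0.149] tip [ 0.588 -0.133  0.006] lean 30.2 roll -0.9 yaw -7.4
[ 0.49  1.17 -0.57  2.52  2.69  1.1  -0.97] p [ 0.406 -0.109  0.149] tip [ 0.488 -0.122  0.006] lean 30.2 roll -0.9 yaw -7.4
[ 0.5   0.88 -0.6   2.53  2.57  0.84 -0.95] p [ 0.406 -0.109  0.249] tip [ 0.488 -0.122  0.106] lean 30.2 roll -0.9 yaw -7.4
[(10, 2), (3, 11)]
[-1.2   0.27  0.25  2.09  0.69  0.66 -0.05] p [0.328 0.295 0.512] tip [0.411 0.282 0.368] lean 30.3 roll -0.9 yaw -7.4
[-0.02  0.07  0.3   2.36 -0.39  0.21  2.08] p [ 0.328 -0.123  0.512] tip [ 0.
[... 851 characters left out ...]
[ 0.304 -0.058  0.44 ] tip [ 0.386 -0.071  0.296] lean 30.0 roll -0.8 yaw -7.4
[ 0.8   1.18 -1.19  2.47  2.16  1.19 -0.41] p [ 0.418 -0.117  0.224] tip [ 0.5  -0.13  0.08] lean 29.9 roll -0.8 yaw -7.4
[ 0.77  1.33 -1.1   2.29  2.27  1.17 -0.31] p [ 0.479 -0.117  0.15 ] tip [ 0.561 -0.13   0.006] lean 29.9 roll -0.8 yaw -7.4
[ 0.76  1.32 -1.09  2.21  2.24  1.12 -0.25] p [ 0.506 -0.12   0.15 ] tip [ 0.588 -0.133  0.006] lean 29.9 roll -0.8 yaw -7.4
[ 0.76  1.38 -1.11  2.5   2.33  1.36 -0.47] p [ 0.406 -0.109  0.15 ] tip [ 0.488 -0.122  0.006] lean 29.9 roll -0.8 yaw -7.4
[ 0.79  1.11 -1.23  2.5   2.1   1.18 -0.44] p [ 0.406 -0.109  0.25 ] tip [ 0.488 -0.122  0.106] lean 29.9 roll -0.8 yaw -7.4
```

```bash
cat > b2.py <<'E'
from bs import *
src=open('beam.py').read().split('if __name__')[0]; exec(src)
tgt=np.array([.48,-.13,.10])
def leg2(q,d):
    pen=np.zeros(len(q))
    for _ in range(4):
        _,M=bfk(q); sh=np.einsum('bji,bj->bi',M,d)*38
        qn=bstep(q,np.c_[sh,np.zeros(len(q))]); pen+=np.maximum(0,np.abs(qn-q).max(1)-.13)*20
        q=qn; p,M=bfk(q); tip=p+.166*M[:,:,0]
        for P in (p,tip): pen+=np.maximum(0,P[:,0]-.56)*30+np.maximum(0,np.abs(P[:,1])-.5)*20
        pen+=np.maximum(0,.09-tip[:,2])*50+np.maximum(0,.15-p[:,0])*20
        pen+=np.maximum(0,.3-q[:,5])*2+np.maximum(0,.08-np.minimum(q-LO,HI-q).min(1))*3
    return q,pen
q=np.array([[-1.3,0.143,0.196,2.057,0.635,0.878,-0.06]]); paths=[()]; pen=np.zeros(1)
for depth in range(9):
    Q=np.repeat(q,len(dirs),0); dd=np.tile(dirs,(len(q),1)); Q,pn=leg2(Q,dd); P=np.repeat(pen,len(dirs))+pn+.03
    pth=[a+(i,) for a in paths for i in range(len(dirs))]
    p,M=bfk(Q); tip=p+.166*M[:,:,0]; sc=P+np.linalg.norm(tip-tgt,axis=1)*4; o=np.argsort(sc); keep=[];seen=set()
    for i in o:
        k=tuple((Q[i]*6).round().astype(int))
        if k in seen: continue
        seen.add(k); keep.append(i)
        if len(keep)>=500: break
    q=Q[keep]; pen=P[keep]; paths=[pth[i] for i in keep]
    for j in range(2):
        p,M=FK(q[j]); print(depth,sc[keep[j]].round(2),pen[j].round(2),paths[j],q[j].round(2),(p+.166*M[:,0]).round(2),'lean',np.degrees(np.arccos(-M[2,0])).round(1),'roll',np.degrees(M[2,1]).round(1),'yaw',np.degrees(np.arctan2(-M[0,1],M[1,1])).round(1),flush=True)
E
python3 b2.py
```

```text
0 1.76 0.03 (3,) [-1.18 -0.07  0.29  2.28  0.7   0.78  0.09] [0.36 0.13 0.42] lean 30.3 roll -0.9 yaw -7.4
0 1.89 0.03 (10,) [-1.11  0.4   0.3   2.1   0.76  0.48 -0.06] [0.46 0.28 0.32] lean 30.3 roll -0.9 yaw -7.4
1 1.5 0.06 (3, 3) [-1.07 -0.28  0.56  2.37  0.75  0.71  0.44] [ 0.36 -0.02  0.42] lean 30.3 roll -0.9 yaw -7.4
1 1.54 0.19 (10, 3) [-0.95  0.3   0.46  2.32  1.    0.24 -0.03] [0.46 0.13 0.32] lean 30.3 roll -0.9 yaw -7.4
2 1.45 0.09 (7, 5, 3) [-1.02 -0.11  0.47  2.47  0.87  0.51  0.18] [0.36 0.02 0.38] lean 30.3 roll -0.9 yaw -7.4
2 1.48 0.09 (7, 12, 3) [-1.09 -0.37  0.72  2.36  0.78  0.72  0.59] [ 0.36 -0.08  0.42] lean 30.3 roll -0.9 yaw -7.4
3 1.44 0.12 (0, 4, 12, 12) [-0.69  0.23  0.37  2.19  0.56  0.31  0.61] [0.51 0.07 0.36] lean 30.3 roll -0.9 yaw -7.4
3 1.45 0.14 (4, 0, 12, 12) [-0.74  0.24  0.45  2.19  0.49  0.29  0.67] [0.51 0.07 0.36] lean 30.3 roll -0.9 yaw -7.4
4 1.38 0.21 (0, 5, 7, 7, 12) [-0.32  0.18  0.27  2.19  0.23  0.27  1.17] [ 0.51 -0.04  0.38] lean 30.3 roll -0.9 yaw -7.4
4 1.41 0.24 (7, 0, 7, 12, 5) [-0.58  0.2   0.61  2.2  -0.12  0.26  1.54] [ 0.51 
[... 373 characters left out ...]
-0.13  0.38] lean 30.3 roll -0.9 yaw -7.4
6 1.37 0.21 (9, 5, 0, 0, 3, 7, 12) [-0.02  0.25  0.06  2.07  0.15  0.3   1.35] [ 0.55 -0.08  0.38] lean 30.3 roll -0.9 yaw -7.4
7 1.39 0.24 (0, 9, 12, 0, 7, 5, 7, 12) [ 0.1   0.27  0.1   2.04 -0.16  0.31  1.78] [ 0.55 -0.14  0.38] lean 30.3 roll -0.9 yaw -7.4
7 1.39 0.24 (0, 9, 12, 0, 7, 12, 7, 5) [ 0.04  0.28  0.19  2.04 -0.26  0.31  1.88] [ 0.55 -0.14  0.38] lean 30.3 roll -0.9 yaw -7.4
8 1.42 0.31 (0, 3, 4, 3, 5, 7, 1, 0, 5) [-0.15  0.21  0.39  2.16 -0.41  0.28  2.02] [ 0.51 -0.13  0.38] lean 30.3 roll -0.9 yaw -7.4
8 1.44 0.28 (9, 5, 0, 0, 3, 7, 12, 4, 5) [-0.01  0.25  0.05  2.07  0.16  0.3   1.34] [ 0.55 -0.08  0.38] lean 30.3 roll -0.9 yaw -7.4
```

```bash
sed -e 's/\*4; o=/*2+1.2*np.maximum(0,2.3-Q[:,4]); o=/' -e 's/range(9)/range(11)/' -e 's/>=500/>=1200/' -e 's/np.maximum(0,.3-q\[:,5\])\*2/np.maximum(0,.25-q[:,5])*2/' b2.py > b3.py; python3 b3.py
```

```text
0 2.8 0.03 (10,) [-1.11  0.4   0.3   2.1   0.76  0.48 -0.06] [0.46 0.28 0.32] lean 30.3 roll -0.9 yaw -7.4
0 2.81 0.03 (3,) [-1.18 -0.07  0.29  2.28  0.7   0.78  0.09] [0.36 0.13 0.42] lean 30.3 roll -0.9 yaw -7.4
1 2.33 0.09 (10, 3) [-0.95  0.3   0.46  2.32  1.    0.24 -0.03] [0.46 0.13 0.32] lean 30.3 roll -0.9 yaw -7.4
1 2.58 0.06 (11, 3) [-1.31  0.27  0.31  2.35  0.94  0.51 -0.4 ] [0.36 0.24 0.32] lean 30.3 roll -0.9 yaw -7.4
2 2.34 0.09 (2, 12, 3) [-1.27  0.21  0.38  2.46  1.08  0.43 -0.44] [0.36 0.18 0.32] lean 30.3 roll -0.9 yaw -7.4
2 2.46 0.11 (3, 11, 11) [-1.39  0.6   0.31  2.26  1.17  0.36 -0.82] [0.36 0.34 0.21] lean 30.3 roll -0.9 yaw -7.4
3 2.3 0.12 (11, 10, 7, 3) [-0.89  0.29  0.38  2.32  1.05  0.26 -0.09] [0.46 0.13 0.32] lean 30.3 roll -0.9 yaw -7.4
3 2.34 0.13 (11, 8, 12, 3) [-0.93  0.3   0.43  2.32  1.02  0.25 -0.06] [0.46 0.13 0.32] lean 30.3 roll -0.9 yaw -7.4
4 2.17 0.15 (9, 12, 11, 0, 3) [-0.99  0.21  0.32  2.44  1.2   0.34 -0.36] [0.4  0.13 0.32] lean 30.3 roll -0.9 yaw -7.4
4 2.19 0.15 (0, 9, 12, 11, 3) [-1.09  0.22  0.46  2.45  1.18  0.3  -0.32] [0.4  0.13 0
[... 917 characters left out ...]
.9 yaw -7.4
8 1.78 0.37 (8, 3, 1, 11, 10, 11, 10, 1, 7) [-1.11  0.54  0.13  2.48  1.79  0.43 -1.33] [0.37 0.24 0.21] lean 30.3 roll -0.9 yaw -7.4
9 1.56 1.04 (0, 3, 9, 1, 11, 11, 10, 10, 3, 7) [-0.42  0.52 -0.11  2.51  2.27  0.49 -1.31] [0.46 0.08 0.21] lean 30.3 roll -0.9 yaw -7.4
9 1.71 0.3 (0, 3, 9, 1, 11, 11, 11, 3, 0, 10) [-0.78  0.83 -0.1   2.15  1.84  0.53 -1.19] [0.51 0.3  0.1 ] lean 30.3 roll -0.9 yaw -7.4
10 1.04 0.48 (0, 3, 9, 1, 11, 11, 11, 3, 0, 10, 3) [-0.44  0.83 -0.22  2.4   2.3   0.7  -1.44] [0.51 0.15 0.1 ] lean 30.3 roll -0.9 yaw -7.4
10 1.22 0.69 (0, 3, 7, 1, 2, 11, 10, 1, 10, 10, 3) [-0.38  0.83 -0.24  2.38  2.31  0.69 -1.38] [0.52 0.13 0.1 ] lean 30.3 roll -0.9 yaw -7.4
```

```bash
cat > tp.py <<'E'
from legs import *
q0=np.array([-1.3,0.143,0.196,2.057,0.635,0.878,-0.06])
def goto(q,tgt,v=False):
    tr=[]
    for k in range(60):
        p,M=FK(q); d=np.array(tgt)-(p+.166*M[:,0]); n=np.linalg.norm(d)
        if n<1e-3: break
        q2=go(q,d,1,min(38,n*1000)); tr.append((np.abs(q2-q).max(),q2[5],np.minimum(q2-LO,HI-q2).min())); q=q2
    tr=np.array(tr); print(tgt,'rows',len(tr),'maxdq',tr[:,0].max().round(2),'minq6',tr[:,1].min().round(2),'mg',tr[:,2].min().round(2)); show(q); return q
for way in ([(.36,.40,.25),(.46,.38,.12),(.48,-.13,.12)],[(.46,.38,.12),(.48,-.13,.12)],[(.40,.28,.15),(.50,.28,.12),(.50,-.13,.12)],[(.40,.36,.15),(.53,.30,.10),(.53,-.13,.10)]):
    print('---'); q=q0
    for w in way: q=goto(q,w)
E
python3 tp.py
```

```text
---
(0.36, 0.4, 0.25) rows 6 maxdq 0.08 minq6 0.55 mg 0.46
[-1.39  0.56  0.24  2.07  0.81  0.55 -0.46] p [0.277 0.413 0.393] tip [0.36 0.4  0.25] lean 30.3 roll -0.9 yaw -7.4
(0.46, 0.38, 0.12) rows 5 maxdq 0.13 minq6 0.05 mg 0.01
[-1.35  0.91  0.57  2.08  1.13  0.05 -0.71] p [0.377 0.393 0.263] tip [0.46 0.38 0.12] lean 30.3 roll -0.9 yaw -7.4
(0.48, -0.13, 0.12) rows 14 maxdq 0.67 minq6 0.25 mg 0.0
[ 0.65  0.9  -0.82  2.53  2.38  0.89 -0.74] p [ 0.398 -0.117  0.264] tip [ 0.48 -0.13  0.12] lean 30.2 roll -0.9 yaw -7.4
---
(0.46, 0.38, 0.12) rows 9 maxdq 0.1 minq6 0.05 mg 0.01
[-1.36  0.91  0.57  2.08  1.1   0.05 -0.68] p [0.377 0.393 0.263] tip [0.46 0.38 0.12] lean 30.3 roll -0.9 yaw -7.4
(0.48, -0.13, 0.12) rows 14 maxdq 0.7 minq6 0.24 mg 0.0
[ 0.65  0.9  -0.82  2.53  2.38  0.89 -0.74] p [ 0.398 -0.117  0.264] tip [ 0.48 -0.13  0.12] lean 30.2 roll -0.9 yaw -7.4
---
(0.4, 0.28, 0.15) rows 8 maxdq 0.53 minq6 0.23 mg 0.17
[-1.13  0.72  0.17  2.39  2.    0.41 -1.56] p [0.317 0.293 0.293] tip [0.4  0.28 0.15] lean 30.3 roll -0.9 yaw -7.4
(0.5, 0.28, 0.12) rows 3 maxdq 0.07 minq6 0.33 mg 0.23
[-0.97  0.81  0.21  2.21  2.09  0.33 -1.46] p [0.417 0.293 0.263] tip [0.5  0.28 0.12] lean 30.3 roll -0.9 yaw -7.4
(0.5, -0.13, 0.12) rows 11 maxdq 0.12 minq6 0.42 mg 0.02
[ 0.2   0.79 -0.05  2.5   3.11  0.67 -1.48] p [ 0.417 -0.117  0.263] tip [ 0.5  -0.13  0.12] lean 30.3 roll -0.9 yaw -7.4
---
(0.4, 0.36, 0.15) rows 8 maxdq 0.16 minq6 0.04 mg 0.0
[-1.49  0.84  0.63  2.21  1.36  0.04 -0.99] p [0.317 0.374 0.294] tip [0.4   0.361 0.151] lean 30.3 roll -0.9 yaw -7.4
(0.53, 0.3, 0.1) rows 4 maxdq 0.37 minq6 0.19 mg 0.15
[-0.96  0.87  0.24  2.11  2.03  0.28 -1.39] p [0.447 0.313 0.243] tip [0.53 0.3  0.1 ] lean 30.3 roll -0.9 yaw -7.4
(0.53, -0.13, 0.1) rows 12 maxdq 0.12 minq6 0.38 mg 0.1
[ 0.21  0.83 -0.08  2.42  3.06  0.64 -1.45] p [ 0.447 -0.117  0.243] tip [ 0.53 -0.13  0.1 ] lean 30.3 roll -0.9 yaw -7.4
```

Call:
carry_out(
  targets="1 26 1 -10 0; 1 26 1 -10 0; 1 26 1 -10 0; 1 26 1 -10 0; 1 26 1 -10 0; 1 26 1 -10 0; 1 26 1 -10 0; 1 26 1 -10 0; 1 26 1 -10 0; 1 26 1 -10 0",
)

```text
clock: 10.0
tool_pos: [0.3172, 0.2934, 0.3325]
eef_rot: [0.024, 0.489, -0.062, 0.87]
contact_force: [0.9, -0.4, 0.4]
opening: 1.002
```

```bash
python3 st.py
```

```text
10.0 [0.3172 0.2934 0.3325] q [-1.255  0.647  0.356  2.367  1.824  0.295 -1.349]
[[ 0.515  0.132  0.847]
 [-0.084  0.991 -0.103]
 [-0.853 -0.018  0.521]]
lean 31.42 axis az -9.3 z az -6.93 tips [0.4026 0.2794 0.1909] F [ 0.9 -0.4  0.4] op 1.002
```

Call:
carry_out(
  targets="1 35 -2 18 0; 1 35 -2 18 0; 1 35 -2 18 0; 1 3 -38 4 0; 1 3 -38 4 0; 1 3 -38 4 0; 1 3 -38 4 0; 1 3 -38 4 0; 1 3 -38 4 0; 1 3 -38 4 0; 1 3 -38 4 0; 1 3 -38 4 0; 1 3 -38 4 0",
)

```text
clock: 11.08
tool_pos: [0.4151, -0.1146, 0.2722]
eef_rot: [0.026, 0.49, -0.063, 0.869]
contact_force: [1.0, 0.8, 0.0]
opening: 0.999
```

```bash
python3 st.py
python3 - <<'E'
from h import *
p,d=snap('wrist','w2'); snap('scene','s2')
cv2.imwrite('pics/w2b.png',np.clip(p*1.6,0,255).astype(np.uint8))
E
```

```text
11.0833 [ 0.4151 -0.1146  0.2722] q [ 0.209  0.769 -0.075  2.506  3.065  0.68  -1.458]
[[ 0.512  0.134  0.848]
 [-0.084  0.991 -0.106]
 [-0.855 -0.017  0.519]]
lean 31.26 axis az -9.3 z az -7.14 tips [ 0.5002 -0.1285  0.1303] F [1.  0.8 0. ] op 0.999
```

View pics/w2b.png

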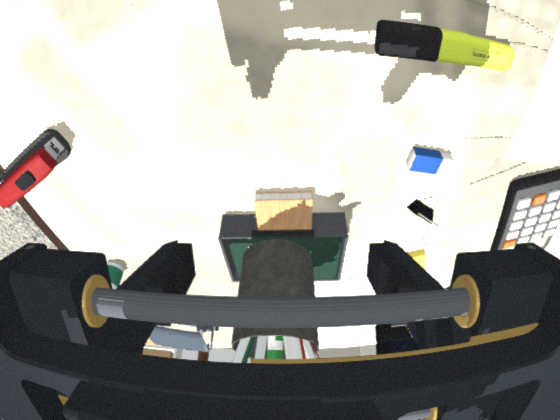

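View pics/s2.png

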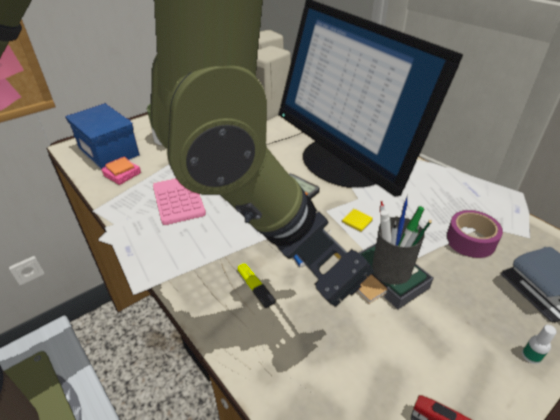

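Hover is reached. In the wrist view the book end is at (284,212), right between the fingers, with the pot just beyond at (275,285). Next I'll fit the book's pose from this view.

```bash
cat >> h.py <<'E'
def wrays(uv,s):
    c=eyes.camera_params('wrist'); K=np.array(c['intrinsics']); Tc=np.array(c['T_tool_cam']); uv=np.atleast_2d(uv).astype(float)
    dx=(uv-K[:2,2]); rr=np.linalg.norm(dx,axis=1); th=rr/K[0,0]; 
    v=np.c_[dx/np.maximum(rr,1e-9)[:,None]*np.sin(th)[:,None],np.cos(th)]
    M=R.from_quat(s['eef_rot']).as_matrix(); o=s['tool_pos']+M@Tc[:3,3]; return o,(v@Tc[:3,:3].T)@M.T
def wplane(uv,z,s):
    o,v=wrays(uv,s); return o+v*((z-o[2])/v[:,2])[:,None]
def brown(p,box,s,z=.014):
    v0,v1,u0,u1=box; q=p[v0:v1,u0:u1]; hsv=cv2.cvtColor(q,cv2.COLOR_BGR2HSV)
    m=((hsv[...,0]<22)&(hsv[...,1]>80)&(hsv[...,2]>40)).astype(np.uint8)
    nl,l,st,ce=cv2.connectedComponentsWithStats(m); k=1+np.argmax(st[1:,4]); m=(l==k)
    return m
E
python3 - <<'E'
from h import *
s=r.get_state(); p=np.load('pics/w2.npz')['p']
box=(170,250,240,330); m=brown(p,box,s); v,u=np.nonzero(m); uv=np.c_[u+240,v+170]
X=wplane(uv,.014,s)[:,:2]*1000
print(m.sum(),uv.min(0),uv.max(0),X.min(0),X.max(0))
o=p.copy(); o[170:250,240:330][m]=(255,0,255); cv2.imwrite('pics/w2c.png',cv2.resize(np.hstack([p[160:260,220:350],o[160:260,220:350]]),None,fx=3,fy=3))
# left/right edges per row -> line fits
for name,f in(('L',min),('R',max)):
    pts=[]
    for vv in np.unique(uv[:,1])[6:-12]:
        pts.append((f(uv[uv[:,1]==vv,0]),vv))
    P=wplane(np.array(pts),.014,s)[:,:2]*1000; l=cv2.fitLine(P.astype(np.float32),cv2.DIST_HUBER,0,.01,.01).ravel(); print(name,len(P),P[0].round(1),P[-1].round(1),'yaw',np.degrees(np.arctan(l[1]/l[0])).round(2),l[2:].round(1))
pts=[]
for uu in np.unique(uv[:,0])[5:-5]: pts.append((uu,uv[uv[:,0]==uu,1].min()))
P=wplane(np.array(pts),.014,s)[:,:2]*1000; l=cv2.fitLine(P.astype(np.float32),cv2.DIST_HUBER,0,.01,.01).ravel(); print('near',P[0].round(1),P[-1].round(1),'yaw',np.degrees(np.arctan(-l[0]/l[1])).round(2),l[2:].round(1))
E
```

```text
1720 [254 199] [312 230] [ 574.62543679 -179.96963866] [ 623.05350698 -122.28631884]
L 14 [ 580.9 -175.5] [ 599.3 -178.4] yaw -8.37 [ 590. -177.]
R 14 [ 587.7 -122.8] [ 606.1 -125.3] yaw -4.68 [ 597.  -124.5]
near [ 576.1 -170.7] [ 579.1 -126.7] yaw -7.41 [ 577.9 -146.5]
```

View pics/w2c.png

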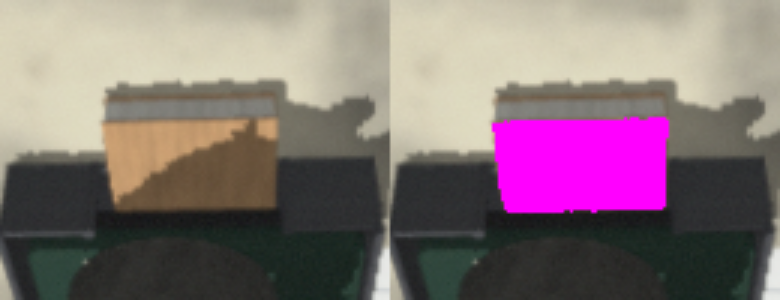

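```bash
python3 st.py
python3 - <<'E'
from h import *
s=r.get_state(); p,d=snap('wrist','w3')
box=(170,250,240,330); m=brown(p,box,s); v,u=np.nonzero(m); uv=np.c_[u+240,v+170]
X=wplane(uv,.014,s)[:,:2]*1000
print(m.sum(),uv.min(0),uv.max(0),X.min(0),X.max(0))
E
```

```text
11.1833 [ 0.4143 -0.1206  0.2727] q [ 0.217  0.768 -0.068  2.505  3.061  0.681 -1.46 ]
[[ 0.512  0.151  0.846]
 [-0.097  0.988 -0.119]
 [-0.854 -0.021  0.521]]
lean 31.4 axis az -10.7 z az -7.98 tips [ 0.4993 -0.1366  0.131 ] F [-0.3  0.1  0.2] op 0.999
1725 [265 198] [323 229] [ 575.46135448 -168.96399921] [ 622.7864713  -112.09986803]
```

```bash
cat > bk.py <<'E'
from h import *
import sys
def fit(p,s,box,z=.014):
    v0,v1,u0,u1=box; m=brown(p,box,s); v,u=np.nonzero(m); uv=np.c_[u+u0,v+v0]
    for name,f in(('R(y-)',min),('L(y+)',max)):
        pts=[(f(uv[uv[:,1]==vv,0])+(-.5 if f is min else .5),vv) for vv in np.unique(uv[:,1])[5:-8]]
        P=wplane(np.array(pts),z,s)[:,:2]*1000; l=cv2.fitLine(P.astype(np.float32),cv2.DIST_HUBER,0,.01,.01).ravel(); print(name,len(P),'yaw',np.degrees(np.arctan(l[1]/l[0])).round(2),l[2:].round(1))
    pts=[(uu,uv[uv[:,0]==uu,1].min()-.5) for uu in np.unique(uv[:,0])[5:-5]]
    P=wplane(np.array(pts),z,s)[:,:2]*1000; l=cv2.fitLine(P.astype(np.float32),cv2.DIST_HUBER,0,.01,.01).ravel(); print('near',P[0].round(1),P[-1].round(1),'yaw',np.degrees(np.arctan(-l[0]/l[1])).round(2),l[2:].round(1))
    print(cv2.minAreaRect((wplane(uv,z,s)[:,:2]*1000).astype(np.float32)))
if __name__=='__main__':
    s=r.get_state(); fit(np.load('pics/w3.npz')['p'],s,(170,250,240,330))
    p=np.load('pics/w3.npz')['p']
    # tray lip top corners (z=.03) by hand
E
python3 bk.py
python3 - <<'E'
import cv2,numpy as np
p=np.load('pics/w3.npz')['p']; cv2.imwrite('pics/w3c.png',np.clip(cv2.resize(p[180:300,210:380],None,fx=4.6,fy=4.6,interpolation=cv2.INTER_CUBIC).astype(float)*1.5,0,255).astype(np.uint8))
E
```

```text
R(y-) 19 yaw -6.87 [ 591.9 -161.1]
L(y+) 19 yaw -2.73 [ 600.6 -107.6]
near [ 576.2 -154.4] [ 579.  -110.7] yaw -3.29 [ 577.5 -132.3]
((599.709228515625, -134.763916015625), (54.42753219604492, 44.74635314941406), 85.48374938964844)
```

View pics/w3c.png

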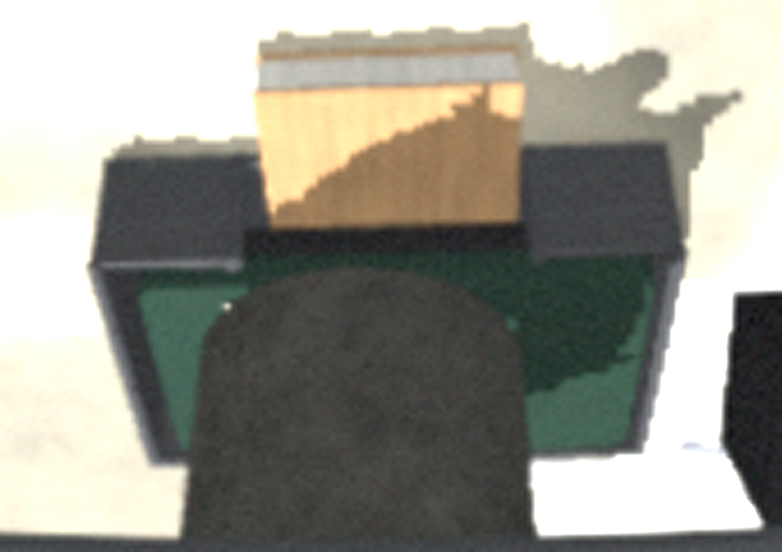

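Call:
carry_out(
  targets="1 0 0 0 0; 1 0 0 0 0; 1 0 0 0 0; 1 0 0 0 0",
)

```text
clock: 11.57
tool_pos: [0.4151, -0.1093, 0.2744]
eef_rot: [0.025, 0.489, -0.059, 0.87]
contact_force: [-0.1, -0.3, 0.8]
opening: 1.002
```

```bash
python3 st.py
python3 - <<'E'
from h import *
from bk import fit
s=r.get_state(); p,d=snap('wrist','w4'); s2=r.get_state(); print(s['tool_pos'],s2['tool_pos'],s['eef_rot'],s2['eef_rot'])
fit(p,s,(170,250,230,340))
E
```

```text
11.5667 [ 0.4151 -0.1093  0.2744] q [ 0.195  0.764 -0.073  2.511  3.066  0.682 -1.465]
[[ 0.515  0.127  0.848]
 [-0.078  0.992 -0.101]
 [-0.853 -0.014  0.521]]
lean 31.41 axis az -8.7 z az -6.81 tips [ 0.5006 -0.1223  0.1327] F [-0.1 -0.3  0.8] op 1.002
[ 0.41507994 -0.10926124  0.27439655] [ 0.41503101 -0.10941316  0.2745764 ] [ 0.02493058  0.48874494 -0.05909151  0.87006611] [ 0.02492705  0.48858719 -0.05924649  0.87014427]
R(y-) 19 yaw -6.83 [ 592.8 -167.2]
L(y+) 19 yaw -4.14 [ 596.2 -113. ]
near [ 574.7 -159.7] [ 578.3 -116.7] yaw -4.0 [ 576.6 -139.6]
((598.9037475585938, -140.8808135986328), (54.25204849243164, 44.515541076660156), 85.79669952392578)
```

The arm overshoots for about 0.3 s after fast moves, so I'll use gentler moves plus settling from here. The book's near end is at (576.6, −138.5) mm and yaw is about −5°. I'll approach along the leaned axis.

Call:
carry_out(
  targets="1 22 -1 3 0; 1 22 -1 3 0; 1 22 -1 3 0; 1 22 -1 3 0; 1 22 0 2 0; 1 0 0 0 0; 1 0 0 0 0; 1 0 0 0 0; 1 0 0 0 0",
  force=35,
)

```text
clock: 12.37
tool_pos: [0.4819, -0.1247, 0.1893]
eef_rot: [0.025, 0.489, -0.06, 0.87]
contact_force: [0.6, -0.0, -0.4]
opening: 0.999
```

```bash
python3 st.py
python3 - <<'E'
from h import *
p,d=snap('wrist','w5'); snap('scene','s5')
a=cv2.imread('pics/s5.png')[180:340,260:480]; cv2.imwrite('pics/s5c.png',cv2.resize(a,None,fx=3,fy=3,interpolation=cv2.INTER_CUBIC))
cv2.imwrite('pics/w5b.png',np.clip(p*1.6,0,255).astype(np.uint8))
E
```

```text
12.3667 [ 0.4819 -0.1247  0.1893] q [ 0.204  0.964 -0.067  2.322  3.078  0.694 -1.455]
[[ 0.515  0.13   0.847]
 [-0.08   0.991 -0.103]
 [-0.853 -0.015  0.521]]
lean 31.43 axis az -8.9 z az -6.95 tips [ 0.5675 -0.1381  0.0476] F [ 0.6 -0.  -0.4] op 0.999
```

View pics/w5b.png

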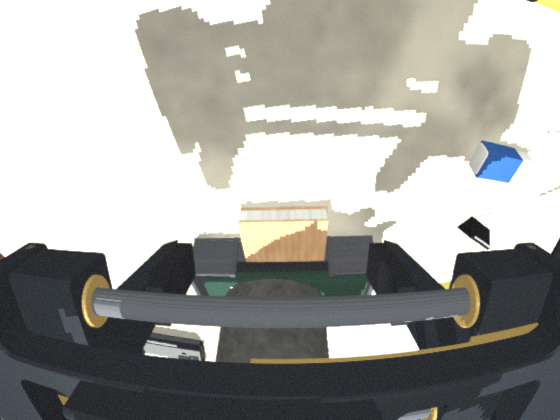

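View pics/s5c.png

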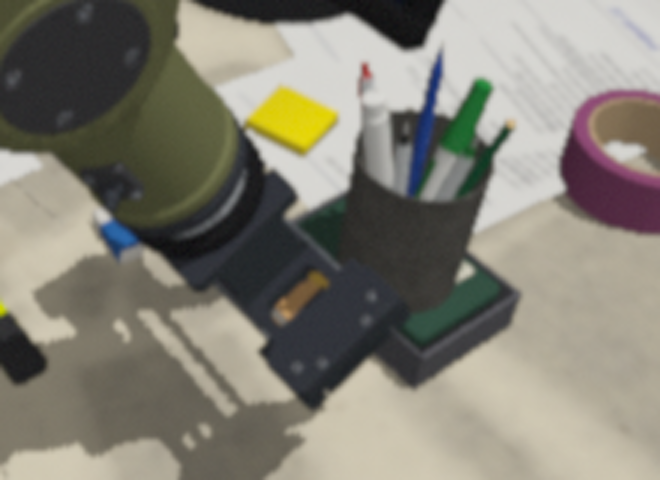

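Call:
carry_out(
  targets="1 12 0.5 0 0; 1 12 0.5 0 0; 1 12 0.5 0 0; 1 10 0.5 -1 0; 1 0 0 0 0; 1 0 0 0 0; 1 0 0 0 0",
)

```text
clock: 13.05
tool_pos: [0.5063, -0.1267, 0.1478]
eef_rot: [0.026, 0.488, -0.061, 0.87]
contact_force: [0.1, 0.0, 0.4]
opening: 0.999
```

```bash
python3 st.py
python3 - <<'E'
from h import *
p,d=snap('wrist','w6')
cv2.imwrite('pics/w6b.png',np.clip(cv2.resize(p[150:350,150:420],None,fx=2.8,fy=2.8)*1.6,0,255).astype(np.uint8))
E
```

```text
13.05 [ 0.5063 -0.1267  0.1478] q [ 0.199  1.052 -0.065  2.241  3.076  0.701 -1.453]
[[ 0.516  0.131  0.847]
 [-0.081  0.991 -0.104]
 [-0.853 -0.015  0.522]]
lean 31.47 axis az -8.9 z az -7.0 tips [ 0.5919 -0.1401  0.0062] F [0.1 0.  0.4] op 0.999
```

View pics/w6b.png

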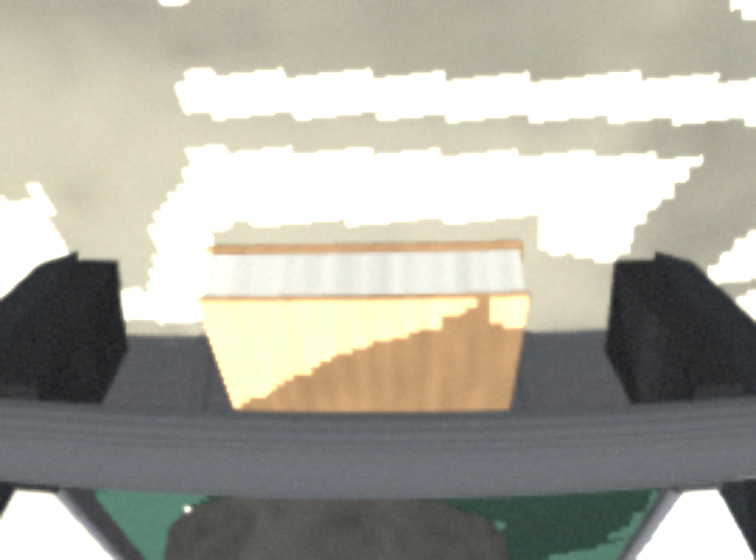

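Call:
carry_out(
  targets="1 -1 0 0 0; 0.5 0 0 0 0; 0.5 0 0 0 0; 0.5 0 0 0 0; 0.5 0 0 0 0; 0.5 0 0 0 0; 0.5 0 0 0 0",
  force=35,
)

```text
clock: 13.68
tool_pos: [0.5054, -0.1267, 0.1494]
eef_rot: [0.026, 0.488, -0.061, 0.87]
contact_force: [-0.3, 0.2, 0.5]
opening: 0.608
```

```bash
python3 st.py
```

```text
13.6833 [ 0.5054 -0.1267  0.1494] q [ 0.2    1.049 -0.065  2.244  3.076  0.701 -1.453]
[[ 0.516  0.131  0.847]
 [-0.081  0.991 -0.104]
 [-0.853 -0.015  0.522]]
lean 31.46 axis az -8.9 z az -6.99 tips [ 0.591  -0.1401  0.0078] F [-0.3  0.2  0.5] op 0.608
```

Gripped: opening 0.608 is about 53.5 mm, which matches the 54 mm book. I'll pull slowly at first until the pad meets the lips.

Call:
carry_out(
  targets="0.5 -1 0 -1.7 0; 0.5 -1 -0.1 -1.7 0; 0.5 -1 -0.1 -1.7 0; 0.5 -1.1 -0.1 -1.7 0; 0.5 -1.1 -0.1 -1.7 0; 0.5 0 0 0 0; 0.5 0 0 0 0",
)

```text
clock: 14.27
tool_pos: [0.4955, -0.1258, 0.1494]
eef_rot: [0.026, 0.488, -0.061, 0.87]
contact_force: [2.8, -0.2, -1.9]
opening: 0.61
```

```bash
python3 st.py
python3 - <<'E'
from h import *
p,d=snap('wrist','w7'); snap('scene','s7')
a=cv2.imread('pics/s7.png')[170:340,250:480]; cv2.imwrite('pics/s7c.png',cv2.resize(a,None,fx=3,fy=3,interpolation=cv2.INTER_CUBIC))
cv2.imwrite('pics/w7b.png',np.clip(cv2.resize(p[150:350,150:420],None,fx=2.8,fy=2.8)*1.6,0,255).astype(np.uint8))
E
```

```text
14.2667 [ 0.4955 -0.1258  0.1494] q [ 0.202  1.053 -0.067  2.272  3.078  0.733 -1.453]
[[ 0.516  0.131  0.847]
 [-0.081  0.991 -0.104]
 [-0.853 -0.015  0.522]]
lean 31.49 axis az -8.9 z az -6.99 tips [ 0.5812 -0.1392  0.0079] F [ 2.8 -0.2 -1.9] op 0.61
```

View pics/w7b.png

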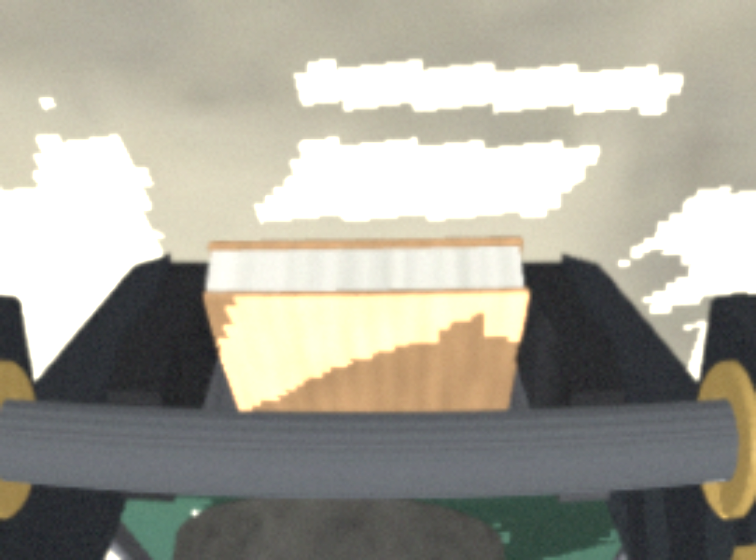

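View pics/s7c.png

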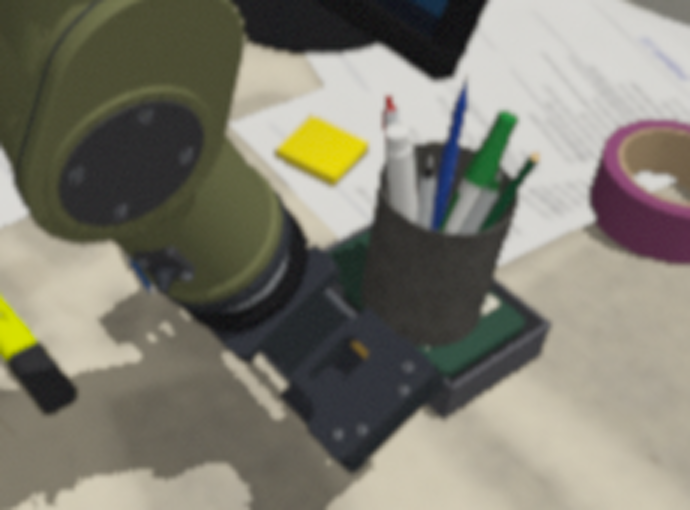

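No slip, the pot is upright, and there is about 3 N of drag. Next is a brisk smooth pull, so that the pad has no time to rock as the book's end passes under its centre of mass.

Call:
carry_out(
  targets="0.5 -2.1 -0.2 -3.4 0; 0.5 -2.6 -0.2 -4.3 0; 0.5 -5 -0.4 -8 0; 0.5 -10 -0.8 -16.5 0; 0.5 -13 -1 -21.3 0; 0.5 -9 -0.7 -15 0; 0.5 0 0 0 0; 0.5 0 0 0 0; 0.5 0 0 0 0; 0.5 0 0 0 0",
)

```text
clock: 15.2
tool_pos: [0.4163, -0.1186, 0.1493]
eef_rot: [0.026, 0.488, -0.061, 0.871]
contact_force: [-0.0, 0.6, 0.1]
opening: 0.608
```

```bash
python3 st.py
python3 - <<'E'
from h import *
p,d=snap('wrist','w8'); snap('scene','s8')
a=cv2.imread('pics/s8.png')[170:340,250:480]; cv2.imwrite('pics/s8c.png',cv2.resize(a,None,fx=3,fy=3,interpolation=cv2.INTER_CUBIC))
cv2.imwrite('pics/w8b.png',np.clip(p*1.6,0,255).astype(np.uint8))
E
```

```text
15.2 [ 0.4163 -0.1186  0.1493] q [ 0.226  1.118 -0.082  2.501  3.089  1.028 -1.447]
[[ 0.517  0.131  0.846]
 [-0.081  0.991 -0.104]
 [-0.852 -0.015  0.523]]
lean 31.56 axis az -8.9 z az -6.99 tips [ 0.5022 -0.132   0.0079] F [-0.   0.6  0.1] op 0.608
```

View pics/w8b.png

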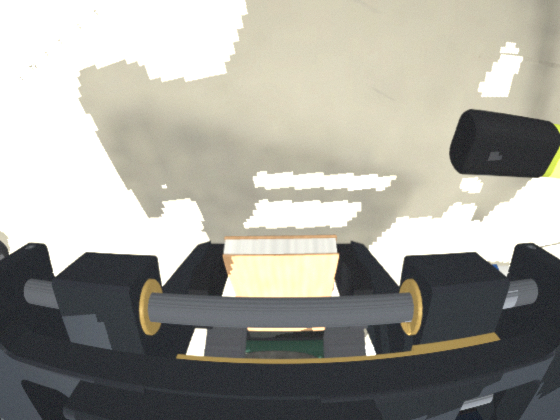

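View pics/s8c.png

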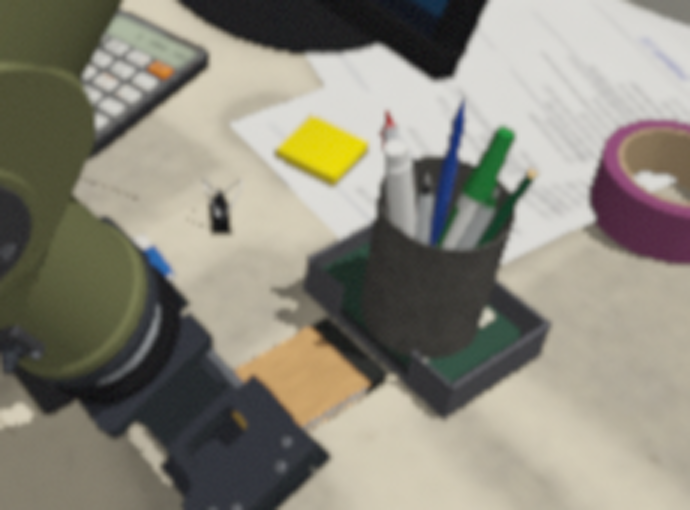

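The book is out in front of the lips, with the black binding at scene crop (350,350). The pot stands upright on the pad, which has sunk inside the tray. I'll now work out whether to carry the book leaned or regrasp it upright.

```bash
cat > un2.py <<'E'
from bs import *
exec(open('beam.py').read().split('if __name__')[0])
from legs import go,show
q0=np.array([0.226,1.118,-0.082,2.501,3.089,1.028,-1.447]); q0=go(q0,[-.2,.5,1],5,30); show(q0)
def leg3(q,d):
    pen=np.zeros(len(q))
    for _ in range(5):
        _,M=bfk(q); sh=np.einsum('bji,bj->bi',M,d)*38
        q=bstep(q,np.c_[sh,np.zeros(len(q))]); p,M=bfk(q); tip=p+.166*M[:,:,0]
        for P in (p,tip): pen+=np.maximum(0,P[:,0]-.60)*30+np.maximum(0,np.abs(P[:,1])-.45)*20
        pen+=np.maximum(0,.12-tip[:,2])*50+np.maximum(0,.2-p[:,0])*20
        pen+=((tip[:,0]>.52)&(tip[:,1]<-.05)&(tip[:,2]<.25))*3
    return q,pen
q=q0[None]; paths=[()]; pen=np.zeros(1)
for depth in range(9):
    Q=np.repeat(q,len(dirs),0); dd=np.tile(dirs,(len(q),1)); Q,pn=leg3(Q,dd); P=np.repeat(pen,len(dirs))+pn+.02
    pth=[a+(i,) for a in paths for i in range(len(dirs))]
    p,M=bfk(Q); ln=np.degrees(np.arccos(np.clip(-M[:,2,0],-1,1))); sc=P+.2*ln; o=np.argsort(sc); keep=[];seen=set()
    for i in o:
        k=tuple((Q[i]*6).round().astype(int))
        if k in seen: continue
        seen.add(k); keep.append(i)
        if len(keep)>=600: break
    q=Q[keep]; pen=P[keep]; paths=[pth[i] for i in keep]
    for j in range(2): print(depth,sc[keep[j]].round(2),paths[j]); show(q[j])
E
python3 un2.py
```

```text
[ 0.37  0.8  -0.66  2.56  2.42  0.87 -1.  ] p [ 0.403 -0.055  0.282] tip [ 0.488 -0.068  0.141] lean 31.5 roll -0.9 yaw -7.5
0 6.01 (1,)
[ 0.84  0.91 -1.44  2.56  1.84  1.13 -0.43] p [ 0.369 -0.086  0.336] tip [ 0.451 -0.099  0.193] lean 29.9 roll -0.8 yaw -7.5
0 6.23 (9,)
[ 1.01  0.46 -1.47  2.56  1.63  0.7  -0.33] p [ 0.31  -0.062  0.436] tip [ 0.395 -0.075  0.294] lean 31.0 roll -0.8 yaw -7.5
1 5.76 (1, 1)
[ 1.23  0.55 -1.44  2.56  1.69  0.63 -0.13] p [ 0.295 -0.132  0.415] tip [ 0.374 -0.143  0.27 ] lean 28.6 roll -0.5 yaw -7.3
1 5.97 (9, 1)
[ 1.59  0.1  -1.47  2.56  1.13  0.12  0.49] p [ 0.244 -0.089  0.478] tip [ 0.325 -0.103  0.333] lean 29.7 roll -1.1 yaw -7.7
2 5.61 (1, 1, 11)
[ 0.61  0.93 -1.46  2.56  1.73  1.23 -0.59] p [ 0.373 -0.017  0.333] tip [ 0.45  -0.028  0.186] lean 27.7 roll -0.5 yaw -7.3
2 5.71 (1, 1, 9)
[ 2.01  0.07 -1.46  2.5  -0.6   0.21  2.57] p [ 0.21  -0.153  0.488] tip [ 0.287 -0.164  0.342] lean 28.2 roll -0.6 yaw -7.5
3 5.32 (1, 1, 9, 5)
[ 1.51  0.15 -0.92  2.5  -0.61  0.18  2.65] p [ 0.209 -0.188  0.464] tip [ 0.282 -0.196  0.315] lean 26.2 roll 0.6 yaw
[... 1000 characters left out ...]
69] tip [ 0.435 -0.18   0.21 ] lean 17.5 roll 2.0 yaw -4.9
7 3.24 (9, 1, 1, 10, 5, 5, 11, 5)
[ 0.47  0.71 -0.09  2.13 -0.75  0.1   2.63] p [ 0.45  -0.225  0.289] tip [ 0.492 -0.22   0.128] lean 14.8 roll 3.1 yaw -4.8
7 3.26 (9, 1, 1, 10, 5, 11, 5, 5)
[ 0.47  0.67 -0.08  2.17 -0.75  0.1   2.63] p [ 0.435 -0.22   0.305] tip [ 0.478 -0.217  0.145] lean 14.9 roll 2.6 yaw -5.0
8 2.93 (9, 1, 1, 10, 5, 5, 11, 11, 11)
[ 0.33  0.67 -0.08  2.2  -0.8   0.1   2.63] p [ 0.445 -0.157  0.298] tip [ 0.481 -0.146  0.136] lean 13.2 roll 3.8 yaw -0.0
8 2.96 (9, 1, 1, 10, 5, 11, 11, 11, 5)
[ 0.31  0.55 -0.04  2.31 -0.81  0.1   2.63] p [ 0.399 -0.149  0.34 ] tip [ 0.437 -0.144  0.178] lean 13.3 roll 2.1 yaw -0.9
```

```bash
cat > pl.py <<'E'
from reach import *
from scipy.optimize import brentq
q=np.array([0.226,1.118,-0.082,2.501,3.089,1.028,-1.447]); p,M=FK(q)
y=M[:,1]; b=np.cross(y,[0,0,1.]); b/=np.linalg.norm(b); bt=M.T@b; nt=M.T@np.cross(b,y)*1
print('book yaw',np.degrees(np.arctan2(b[1],b[0])),bt.round(3),nt.round(3))
def Mt(d): return M@R.from_rotvec([d,0,0]).as_matrix()
f=lambda d:np.arctan2((Mt(d)@bt)[1],(Mt(d)@bt)[0])-np.radians(10.4)
d=brentq(f,-1,1); M2=Mt(d); b2=M2@bt; n2=M2@nt; print('turn',d,'b',b2.round(3),'n',n2.round(3),'tooly',M2[:,1].round(3))
C=np.array([.6514,.1620]); u=np.array([np.cos(np.radians(10.4)),np.sin(np.radians(10.4))])
for gap in (.006,.010):
  ctr=C-u*(.076+gap+.056)
  for s in (.041,.03,.02,.01):
    tip=np.r_[ctr-b2[:2]*s,.015]; r_=ik(tip-.166*M2[:,0],M2,15); print(gap,ctr.round(4),'s',s,tip.round(3),None if r_ is None else (r_[0].round(3),r_[1].round(2)))
E
python3 pl.py
```

```text
book yaw -7.52397963831487 [0.523 0.    0.852] [-0.852  0.     0.523]
turn -0.3699208547453187 b [ 0.983  0.18  -0.035] n [-0.003  0.206  0.978] tooly [-0.184  0.962 -0.203]
0.006 [0.5157 0.1371] s 0.041 [0.475 0.13  0.015] (np.float64(0.057), array([-0.17,  1.2 , -0.74,  2.5 ,  2.2 ,  1.33, -0.97]))
0.006 [0.5157 0.1371] s 0.03 [0.486 0.132 0.015] (np.float64(0.089), array([-0.16,  1.19, -0.74,  2.47,  2.2 ,  1.3 , -0.94]))
0.006 [0.5157 0.1371] s 0.02 [0.496 0.133 0.015] (np.float64(0.118), array([-0.15,  1.18, -0.73,  2.44,  2.2 ,  1.27, -0.91]))
0.006 [0.5157 0.1371] s 0.01 [0.506 0.135 0.015] (np.float64(0.146), array([-0.14,  1.17, -0.72,  2.41,  2.2 ,  1.24, -0.87]))
0.01 [0.5117 0.1364] s 0.041 [0.471 0.129 0.015] (np.float64(0.046), array([-0.18,  1.2 , -0.75,  2.51,  2.2 ,  1.34, -0.99]))
0.01 [0.5117 0.1364] s 0.03 [0.482 0.131 0.015] (np.float64(0.078), array([-0.16,  1.19, -0.74,  2.48,  2.2 ,  1.31, -0.95]))
0.01 [0.5117 0.1364] s 0.02 [0.492 0.133 0.015] (np.float64(0.106), array([-0.15,  1.18, -0.73,  2.45,  2.2 ,  1.28, -0.92]))
0.01 [0.5117 0.1364] s 0.01 [0.502 0.135 0.015] (np.float64(0.135), array([-0.14,  1.17, -0.72,  2.43,  2.2 ,  1.25, -0.89]))
```

```bash
cat > tp2.py <<'E'
from legs import *
import sys
def goto(q,tgt,turn=0,mx=20,quiet=False):
    tr=[];n=None;t0=0
    for k in range(80):
        p,M=FK(q); d=np.array(tgt)-(p+.166*M[:,0]); nn=np.linalg.norm(d)
        if n is None: n=max(1,int(np.ceil(nn*1000/mx)))
        if k>=n: break
        sh=M.T@(d/(n-k))*1000
        q2=bstep(q[None],np.r_[sh,turn/n][None])[0]; tr.append((np.abs(q2-q).max(),np.minimum(q2-LO,HI-q2).min())); q=q2
    tr=np.array(tr); print(tgt,'rows',len(tr),'maxdq',tr[:,0].max().round(2),'mg',tr[:,1].min().round(3)); show(q); return q
if __name__=='__main__':
    q=np.array([0.226,1.118,-0.082,2.501,3.089,1.028,-1.447])
    q=goto(q,(.492,-.131,.010)); q=goto(q,(.495,-.10,.055)); q=goto(q,(.495,0,.055),-.12);q=goto(q,(.475,.129,.055),-.25); q=goto(q,(.475,.13,.018))
E
python3 tp2.py
```

```text
(0.492, -0.131, 0.01) rows 1 maxdq 0.04 mg 0.027
[ 0.23  1.13 -0.08  2.53  3.09  1.07 -1.45] p [ 0.406 -0.117  0.151] tip [ 0.492 -0.131  0.01 ] lean 31.6 roll -0.9 yaw -7.5
(0.495, -0.1, 0.055) rows 3 maxdq 0.08 mg 0.003
[ 0.18  1.   -0.16  2.56  2.96  0.98 -1.42] p [ 0.411 -0.087  0.196] tip [ 0.497 -0.1    0.055] lean 31.6 roll -0.9 yaw -7.5
(0.495, 0, 0.055) rows 6 maxdq 0.12 mg 0.003
[ 0.18  1.08 -0.71  2.56  2.38  1.19 -1.01] p [0.412 0.014 0.196] tip [0.498 0.    0.055] lean 31.5 roll -4.4 yaw -1.7
(0.475, 0.129, 0.055) rows 7 maxdq 0.06 mg 0.002
[-0.17  1.09 -0.76  2.51  2.14  1.25 -0.94] p [0.389 0.143 0.197] tip [0.475 0.129 0.055] lean 31.4 roll -11.6 yaw 10.8
(0.475, 0.13, 0.018) rows 2 maxdq 0.05 mg 0.05
[-0.18  1.19 -0.74  2.5   2.2   1.32 -0.97] p [0.389 0.144 0.16 ] tip [0.475 0.13  0.018] lean 31.4 roll -11.6 yaw 10.8
```

The leaned carry from this grip would run the elbow to its limit. I'll back off a little, set the book down on the desk, and regrip 22 mm further along it.

Call:
carry_out(
  targets="0.5 -2.1 -0.1 -3.4 0; 0.5 -2.1 -0.1 -3.4 0; 0.5 0.7 0 -0.4 0; 0.5 0.6 0 -0.4 0; 0.5 0 0 0 0; 0.5 0 0 0 0; 0.75 0 0 0 0; 0.75 0 0 0 0; 0.75 0 0 0 0; 0.75 5 0 9.3 0; 0.75 5 0 9.3 0; 0.75 0 0 0 0; 0.75 0 0 0 0; 0.5 0 0 0 0; 0.5 0 0 0 0; 0.5 0 0 0 0; 0.5 0 0 0 0",
  force=35,
)

```text
clock: 16.72
tool_pos: [0.4278, -0.1204, 0.1489]
eef_rot: [0.026, 0.489, -0.061, 0.87]
contact_force: [-1.9, 0.6, 1.3]
opening: 0.606
```

```bash
python3 st.py
python3 - <<'E'
from h import *
p,d=snap('top','t9'); snap('scene','s9')
a=cv2.imread('pics/s9.png')[150:340,220:480]; cv2.imwrite('pics/s9c.png',cv2.resize(a,None,fx=2.9,fy=2.9,interpolation=cv2.INTER_CUBIC))
E
```

```text
16.7167 [ 0.4278 -0.1204  0.1489] q [ 0.225  1.104 -0.081  2.465  3.088  0.975 -1.446]
[[ 0.514  0.131  0.848]
 [-0.08   0.991 -0.104]
 [-0.854 -0.014  0.52 ]]
lean 31.37 axis az -8.9 z az -7.0 tips [ 0.5132 -0.1337  0.0072] F [-1.9  0.6  1.3] op 0.606
```

View pics/s9c.png

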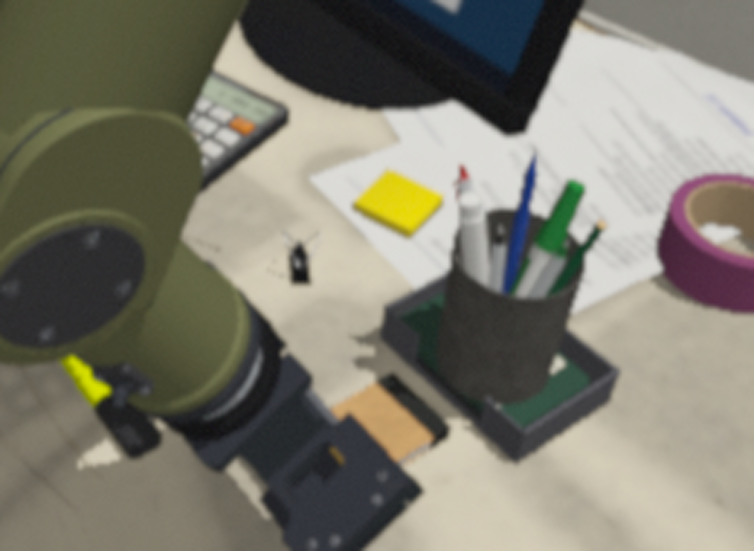

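View pics/t9.png

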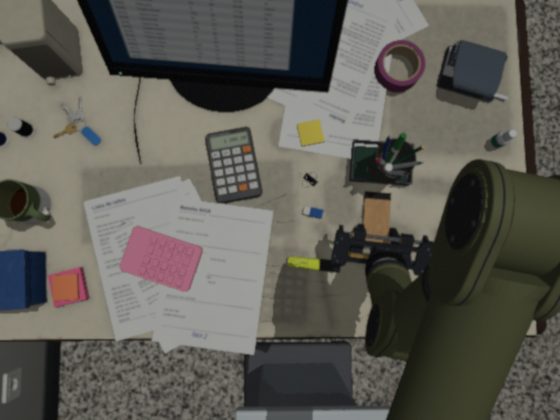

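Run:
```python
from h import *
p=np.load('pics/t9.npz')['p']
cv2.imwrite('pics/t9c.png',np.clip(cv2.resize(p[175:265,325:445],None,fx=6,fy=6,interpolation=cv2.INTER_CUBIC)*1.8,0,255).astype(np.uint8))
v0,v1,u0,u1=175,260,340,420; m=brown(p,(v0,v1,u0,u1),None); v,u=np.nonzero(m); uv=np.c_[u+u0,v+v0]; print(uv.min(0),uv.max(0),len(uv))
X=onplane('top',uv,.012)[:,:2]*1000; print(cv2.minAreaRect(X.astype(np.float32)),X.min(0),X.max(0))
s=r.get_state(); M=R.from_quat(s['eef_rot']).as_matrix(); tip=s['tool_pos']+.166*M[:,0]
print(proj('top',[tip]))
```

```text
[363 197] [389 235] 962
((540.3341674804688, -135.13751220703125), (54.31853485107422, 78.96503448486328), 88.04429626464844) [ 500.56238508 -163.45257013] [ 580.41628806 -107.4061946 ]
[[375.264556  229.0594982]]
```

View pics/t9c.png

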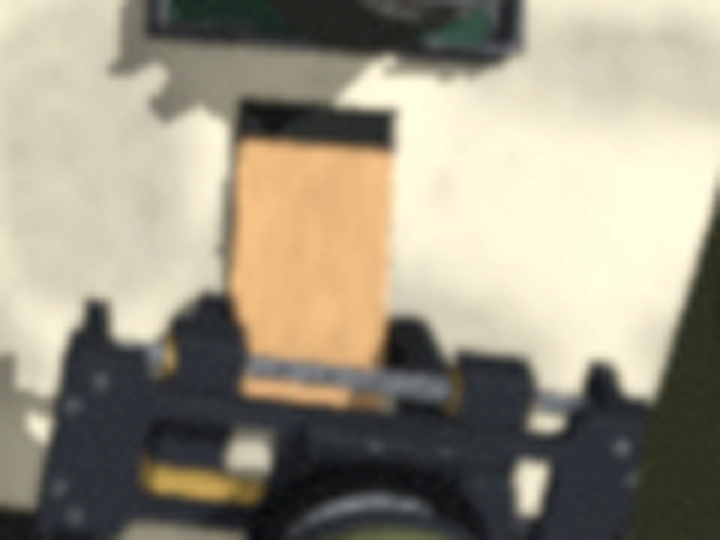

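Run:
```python
from h import *
f=lambda x,y:(325+(x+.5)/6-.5,175+(y+.5)/6-.5)
P={k:onplane('top',[f(*v)],.012)[0,:2]*1000 for k,v in dict(FL=(239,103),FR=(394,111),L1=(239,150),L2=(230,290),R1=(392,150),R2=(388,300)).items()}
for k,v in P.items(): print(k,v.round(1))
for a,b in(('L1','L2'),('R1','R2')): d=P[a]-P[b]; print(a,np.degrees(np.arctan2(d[1],d[0])).round(2))
d=P['FL']-P['FR']; print('F',np.degrees(np.arctan2(-d[0],d[1])).round(2),np.linalg.norm(d))
```

```text
FL [ 591.5 -112.4]
FR [ 588.3 -166.6]
L1 [ 575.  -111.9]
L2 [ 526.1 -107.4]
R1 [ 574.6 -165.4]
R2 [ 522.2 -162.2]
L1 -5.28
R1 -3.49
F -3.4 54.26605776726246
```

Run:
```python
from h import *
z=np.load('pics/scene0.npz'); C=cloud('scene',z['d'])[150:240,230:340].reshape(-1,3)
X=C[(C[:,2]>.012)&(C[:,2]<.032)&(C[:,0]>.55)&(C[:,1]>.05)]*1000; print('calc scene depth',len(X),cv2.minAreaRect(X[:,:2].astype(np.float32)))
# calc image mask: darker than desk, top cam & scene cam at z=.021
for n,(v0,v1,u0,u1) in {'top':(120,210,200,270),'scene':(165,230,240,330)}.items():
    p=np.load('pics/%s0.npz'%n)['p'][v0:v1,u0:u1]; g=cv2.cvtColor(p,cv2.COLOR_BGR2GRAY)
    m=(g<np.percentile(g,50)*.62).astype(np.uint8); m=cv2.morphologyEx(m,cv2.MORPH_CLOSE,np.ones((9,9)));m=cv2.morphologyEx(m,cv2.MORPH_OPEN,np.ones((5,5)))
    nl,l,st,ce=cv2.connectedComponentsWithStats(m); k=1+np.argmax(st[1:,4]); v,u=np.nonzero(l==k); Y=onplane(n,np.c_[u+u0,v+v0],.018)[:,:2]*1000
    print(n,st[k],cv2.minAreaRect(Y.astype(np.float32)))
p=np.load('pics/s9.npz')['p']; v0,v1,u0,u1=270,320,325,380; m=brown(p,(v0,v1,u0,u1),None); v,u=np.nonzero(m)
Y=onplane('scene',np.c_[u+u0,v+v0],.012)[:,:2]*1000; print('book scene',cv2.minAreaRect(Y.astype(np.float32)),len(Y))
f=lambda x,y:(220+(x+.5)/2.9-.5,150+(y+.5)/2.9-.5)
P=[onplane('scene',[f(*v)],.012)[0,:2]*1000 for v in [(385,377),(447,430),(333,408),(400,458)]]; print(np.round(P,1)); 
for a,b in((0,2),(1,3)): d=P[a]-P[b]; print(np.degrees(np.arctan2(d[1],d[0])).round(1))
d=P[0]-P[1]; print(np.degrees(np.arctan2(-d[0],d[1])).round(2),np.linalg.norm(d))
```

```text
calc scene depth 1746 ((718.7719116210938, 175.87184143066406), (293.6064147949219, 99.63949584960938), 10.673182487487793)
top [   8   22   54   61 2393] ((632.2728881835938, 160.39068603515625), (118.17426300048828, 98.98818969726562), 10.915817260742188)
scene [ 10  34  42  24 442] ((580.5376586914062, 138.01046752929688), (49.53235626220703, 103.77408599853516), 25.00301170349121)
book scene ((558.4194946289062, -139.12327575683594), (55.11396026611328, 39.20491409301758), 85.88257598876953) 459
[[ 585.8 -113.7]
 [ 584.4 -167.1]
 [ 542.6 -110.5]
 [ 546.8 -163.2]]
-4.2
-5.9
-1.59 53.460405101456026
```

```bash
cat > pl2.py <<'E'
from legs import *
from tp2 import goto
from scipy.optimize import brentq
from plant import r
s=r.get_state(); q0=np.array(s['q']); p,M=FK(q0); print((p-s['tool_pos']).round(4))
yb=np.radians(-4.6); Rb=R.from_euler('z',yb).as_matrix(); cb=np.array([.5341,-.135,0.])
Rt=M.T@Rb; ct=M.T@(cb-p)
def pose(d):
    M2=M@R.from_rotvec([d,0,0]).as_matrix(); return M2,M2@Rt
f=lambda d:np.arctan2(pose(d)[1][1,0],pose(d)[1][0,0])-np.radians(10.6)
d=brentq(f,-1,.5); M2,B2=pose(d); print('turn',d,'book R',B2.round(3).tolist())
u=np.array([np.cos(np.radians(10.6)),np.sin(np.radians(10.6))]); ctr=np.array([.6514,.1620])-u*.140
cor=np.array([[x,y,0] for x in(-.056,.056) for y in(-.027,.027)])@B2.T; mid=(B2@[0,0,.006])
pz=.004-cor[:,2].min(); P=np.array([ctr[0]-mid[0],ctr[1]-mid[1],pz])-M2@ct; tip=P+.166*M2[:,0]
# finger corners: tip +-9 in z, +-45 in y
fc=[tip+M2@np.array([0,a,b]) for a in(-.0445,.0445) for b in(-.009,.009)]; print('finger corner z',[c[2].round(4) for c in fc])
print('tip target',tip.round(4),'TCP',P.round(4), 'corner z',(cor[:,2]+pz).round(4))
q=goto(q0,(.515,-.12,.055)); q=goto(q,(.515,0,.06),d/2); q=goto(q,(tip[0],tip[1],.06),d/2); q=goto(q,tip)
np.save('tip.npy',tip)
E
python3 pl2.py
```

```text
[0.0003 0.0005 0.    ]
turn -0.31321324592927674 book R [[0.982, -0.187, 0.003], [0.184, 0.97, 0.162], [-0.034, -0.158, 0.987]]
finger corner z [np.float64(0.0213), np.float64(0.0301), np.float64(0.0058), np.float64(0.0146)]
tip target [0.4936 0.1328 0.0179] TCP [0.4082 0.1461 0.1596] corner z [0.0163 0.0078 0.0126 0.004 ]
(0.515, -0.12, 0.055) rows 3 maxdq 0.04 mg 0.073
[ 0.19  0.98 -0.08  2.49  3.05  0.87 -1.46] p [ 0.43  -0.107  0.197] tip [ 0.515 -0.12   0.055] lean 31.4 roll -0.8 yaw -7.5
(0.515, 0, 0.06) rows 7 maxdq 0.05 mg 0.034
[-0.15  0.98 -0.09  2.52  2.83  0.91 -1.46] p [0.43  0.013 0.202] tip [ 0.515 -0.     0.06 ] lean 31.4 roll -5.5 yaw 0.2
(np.float64(0.49361228074314545), np.float64(0.13276006167421975), 0.06) rows 7 maxdq 0.05 mg 0.033
[-0.53  0.96 -0.08  2.48  2.56  0.82 -1.44] p [0.408 0.146 0.202] tip [0.494 0.133 0.06 ] lean 31.4 roll -10.0 yaw 8.0
[0.49361228 0.13276006 0.01793241] rows 3 maxdq 0.04 mg 0.082
[-0.52  1.07 -0.1   2.47  2.59  0.92 -1.48] p [0.408 0.146 0.16 ] tip [0.494 0.133 0.018] lean 31.4 roll -10.0 yaw 8.0
```

Call:
carry_out(
  targets="0.5 -6 1 4 0; 0.5 -13 2.5 8 0; 0.5 -13 2.5 8 0; 0.5 -13 2.5 8 0; 0.5 -1.3 10 -1.8 0; 0.5 -2.6 21 -3.7 0; 0.5 -2.6 21 -3.7 0; 0.5 -2.6 21 -3.7 0; 0.5 -2.6 21 -3.7 0; 0.5 -2.6 21 -3.7 0; 0.5 -2.6 21 -3.7 0; 0.5 -2.6 21 -3.7 0; 0.5 -2.6 21 -3.7 0; 0.5 -2.6 21 -3.7 0; 0.5 -2.6 21 -3.7 0; 0.5 -2.6 21 -3.7 0; 0.5 -1.3 12 -1.8 0; 0.5 0 0 0 -0.1; 0.5 0 0 0 -0.11; 0.5 0 0 0 -0.1",
)

```text
clock: 18.48
tool_pos: [0.4094, 0.1472, 0.2021]
eef_rot: [-0.111, 0.492, 0.017, 0.864]
contact_force: [-0.9, 0.6, -0.7]
opening: 0.605
```

Call:
carry_out(
  targets="0.5 0 0 0 0; 0.5 0 0 0 0; 0.5 0 0 0 0",
)

```text
clock: 18.73
tool_pos: [0.4095, 0.1466, 0.2018]
eef_rot: [-0.108, 0.492, 0.015, 0.864]
contact_force: [-0.3, 0.7, -1.3]
opening: 0.605
```

```bash
python3 st.py
python3 - <<'E'
from h import *
p,d=snap('top','t10'); snap('scene','s10')
a=cv2.imread('pics/s10.png'); cv2.imwrite('pics/s10c.png',cv2.resize(a[100:340,140:460],None,fx=2.4,fy=2.4,interpolation=cv2.INTER_CUBIC))
s=r.get_state(); M=R.from_quat(s['eef_rot']).as_matrix(); tip=s['tool_pos']+.166*M[:,0]; d=np.array([.4936,.1328,.0179])-tip; print('to go world',(d*1000).round(1),'tool',(M.T@d*1000).round(1))
E
```

```text
18.7333 [0.4095 0.1466 0.2018] q [-0.513  0.96  -0.112  2.474  2.53   0.834 -1.407]
[[ 0.516 -0.132  0.847]
 [-0.081  0.976  0.201]
 [-0.853 -0.172  0.493]]
lean 31.47 axis az -8.9 z az 13.34 tips [0.4952 0.1332 0.0602] F [-0.3  0.7 -1.3] op 0.605
to go world [ -1.5  -0.3 -42.2] tool [ 35.2   7.2 -22.2]
```

View pics/s10c.png

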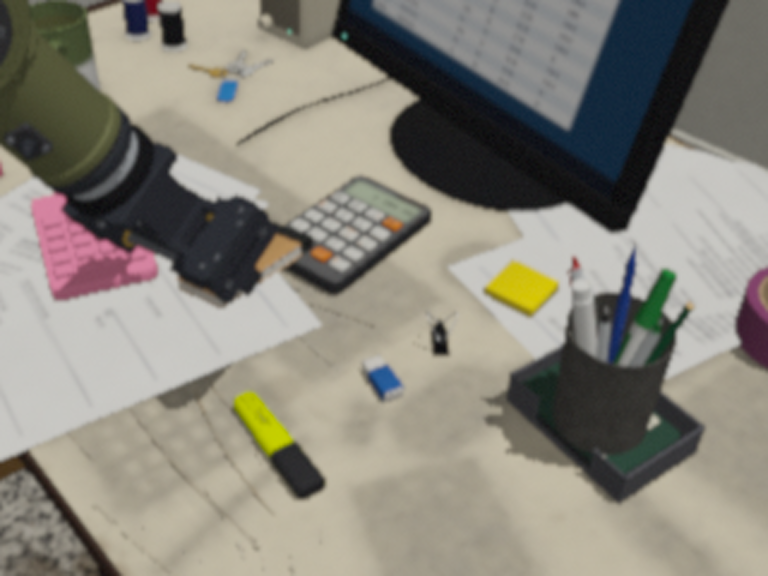

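View pics/t10.png

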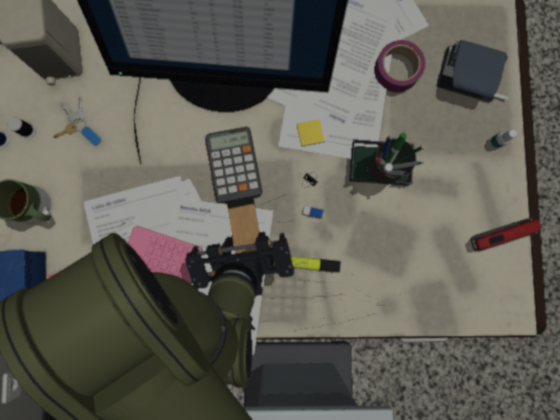

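The book is lined up in front of the grey calculator at top (244,225), and the pot and tray are still fine. I'll lower it, with the gripper body passing about 15 mm above the pink one.

Call:
carry_out(
  targets="0.5 9 1.8 -5.6 0; 0.5 9 1.8 -5.6 0; 0.5 9 1.8 -5.6 0; 0.5 6 1.2 -3.6 0; 0.5 0 0 0 0; 0.5 0 0 0 0; 0.5 0 0 0 0",
)

```text
clock: 19.42
tool_pos: [0.4084, 0.1461, 0.1626]
eef_rot: [-0.109, 0.492, 0.015, 0.864]
contact_force: [-0.5, 0.6, -0.3]
opening: 0.606
```

```bash
python3 st.py
python3 - <<'E'
from h import *
p,d=snap('top','t11'); 
cv2.imwrite('pics/t11c.png',np.clip(cv2.resize(p[120:290,170:320],None,fx=4,fy=3.5,interpolation=cv2.INTER_CUBIC)*1.8,0,255).astype(np.uint8)); p,d=snap('wrist','w11'); cv2.imwrite('pics/w11b.png',np.clip(p*1.6,0,255).astype(np.uint8))
E
```

```text
19.4167 [0.4084 0.1461 0.1626] q [-0.5    1.066 -0.132  2.468  2.56   0.93  -1.446]
[[ 0.516 -0.133  0.846]
 [-0.081  0.976  0.203]
 [-0.853 -0.173  0.493]]
lean 31.47 axis az -8.9 z az 13.49 tips [0.494  0.1327 0.021 ] F [-0.5  0.6 -0.3] op 0.606
```

View pics/t11c.png

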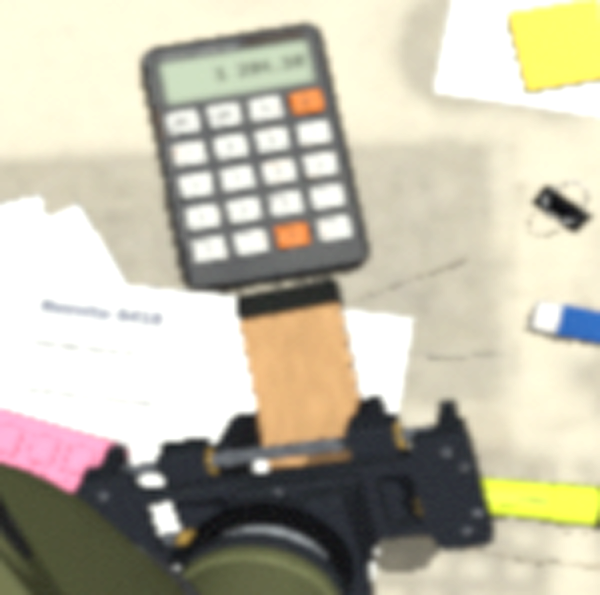

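View pics/w11b.png

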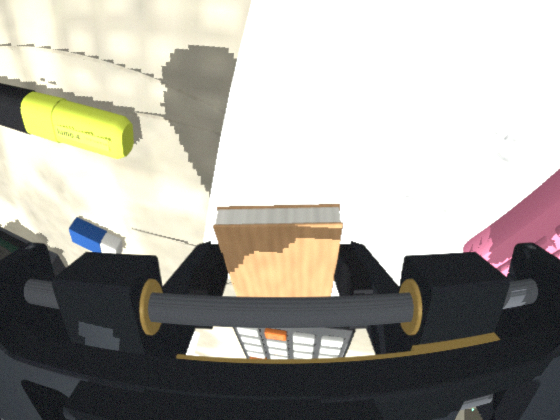

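Call:
carry_out(
  targets="0.5 1.2 1.7 -0.8 0; 0.5 1.2 1.7 -0.8 0; 0.5 0 0 0 0; 0.5 0 0 0 0; 0.5 0 0 0 0; 0.75 0 0 0 0; 0.75 0 0 0 0; 0.75 0 0 0 0; 0.75 0 0 0 0; 0.75 0 0 0 0",
)

```text
clock: 20.35
tool_pos: [0.4078, 0.149, 0.1589]
eef_rot: [-0.109, 0.492, 0.015, 0.864]
contact_force: [0.2, -1.1, -0.2]
opening: 0.75
```

```bash
python3 st.py
python3 - <<'E'
from h import *
p,d=snap('top','t12'); 
cv2.imwrite('pics/t12c.png',np.clip(cv2.resize(p[120:290,170:320],None,fx=4,fy=3.5,interpolation=cv2.INTER_CUBIC)*1.8,0,255).astype(np.uint8)); p,d=snap('wrist','w12'); cv2.imwrite('pics/w12b.png',np.clip(p*1.6,0,255).astype(np.uint8))
E
```

```text
20.35 [0.4078 0.149  0.1589] q [-0.506  1.075 -0.134  2.464  2.556  0.934 -1.45 ]
[[ 0.516 -0.134  0.846]
 [-0.081  0.976  0.203]
 [-0.853 -0.173  0.492]]
lean 31.47 axis az -8.9 z az 13.51 tips [0.4935 0.1356 0.0173] F [ 0.2 -1.1 -0.2] op 0.75
```

View pics/t12c.png

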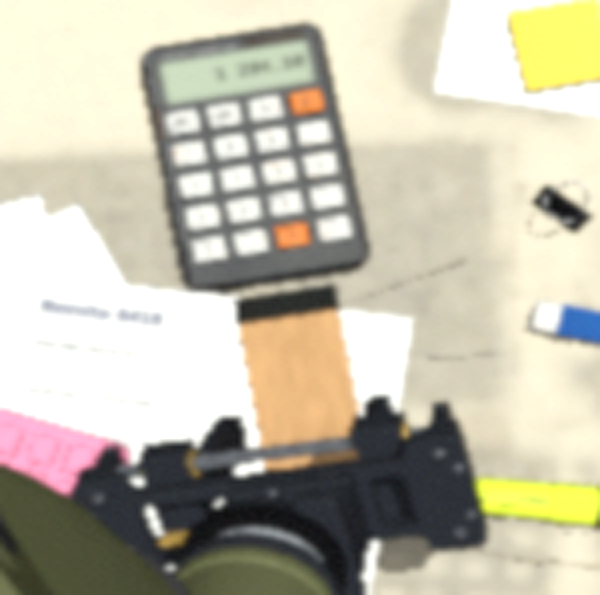

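View pics/w12b.png

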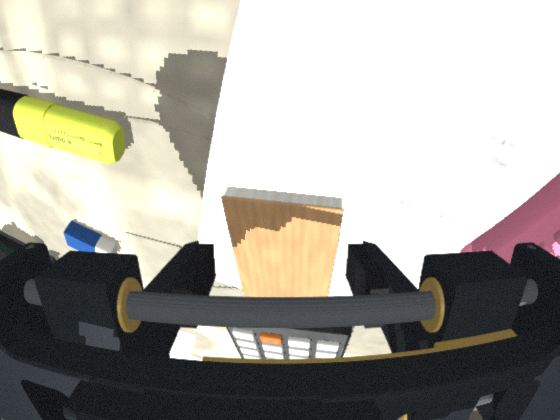

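Call:
carry_out(
  targets="0.75 -7 -1 3.5 0; 0.75 -9 -1.5 5 0; 0.8 -13 -2.5 7 0; 0.9 -17 -3.5 10 0; 1 -17 -3.5 10 0; 1 -17 -3.5 10 0; 1 -17 -3.5 10 0; 1 0 0 0 0; 1 0 0 0 0; 1 0 0 0 0",
)

```text
clock: 21.28
tool_pos: [0.4072, 0.1497, 0.2721]
eef_rot: [-0.109, 0.492, 0.016, 0.864]
contact_force: [0.6, 0.1, 0.1]
opening: 1.0
```

```bash
cat > chk.py <<'E'
from h import *
import sys
n=sys.argv[1]
p,d=snap('top','t'+n)
cv2.imwrite('pics/t%sc.png'%n,np.clip(cv2.resize(p[120:290,170:320],None,fx=4,fy=3.5,interpolation=cv2.INTER_CUBIC)*1.8,0,255).astype(np.uint8))
C=cloud('top',d); X=C[100:260,180:290].reshape(-1,3); X=X[(X[:,2]>.012)&(X[:,2]<.03)&(X[:,0]>.575)&(X[:,0]<.74)&(X[:,1]>.08)&(X[:,1]<.24)]*1000
print('calc',cv2.minAreaRect(X[:,:2].astype(np.float32)))
s,d2=snap('scene','s'+n); cv2.imwrite('pics/s%sc.png'%n,cv2.resize(s[100:340,140:460],None,fx=2.4,fy=2.4,interpolation=cv2.INTER_CUBIC))
E
python3 st.py; python3 chk.py 13
```

```text
21.2833 [0.4072 0.1497 0.2721] q [-0.565  0.766 -0.04   2.464  2.447  0.634 -1.3  ]
[[ 0.516 -0.134  0.846]
 [-0.08   0.976  0.204]
 [-0.853 -0.173  0.492]]
lean 31.46 axis az -8.9 z az 13.53 tips [0.4928 0.1364 0.1305] F [0.6 0.1 0.1] op 1.0
calc ((651.4259033203125, 162.06024169921875), (152.3269500732422, 97.89124298095703), 10.351534843444824)
```

View pics/t13c.png

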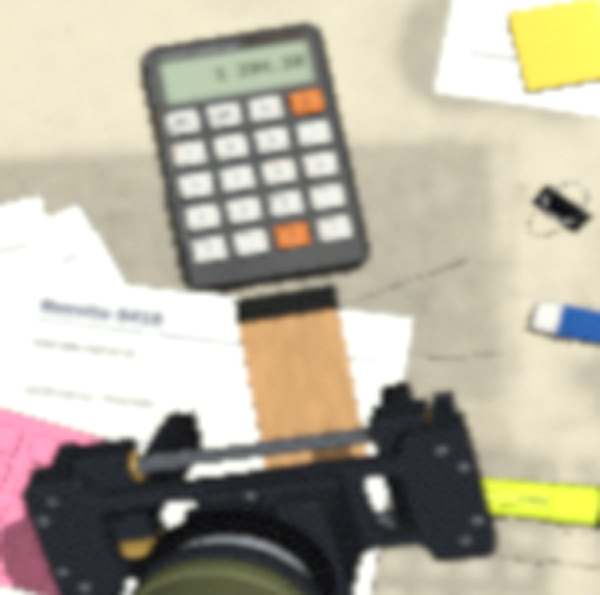

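View pics/s13c.png

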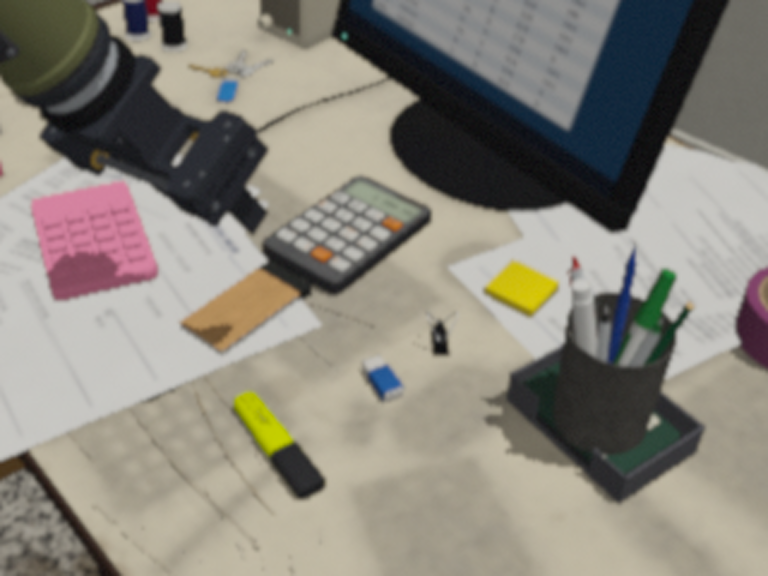

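The book lies flat, just in front of the calculator, which has not moved (its fit is unchanged). Now to measure the book's pose.

```bash
cat > meas.py <<'E'
from h import *
import sys
n=sys.argv[1]; C=np.array([651.4,162.05]); yc=np.radians(10.4); u=np.array([np.cos(yc),np.sin(yc)]); w=np.array([-u[1],u[0]])
for cam_,pre in(('scene','s'),('top','t')):
    p=np.load('pics/%s%s.npz'%(pre,n))['p']; c=proj(cam_,[[.51,.136,.012]])[0].astype(int)
    v0,v1,u0,u1=max(c[1]-45,0),c[1]+45,c[0]-45,c[0]+45; q=p[v0:v1,u0:u1]; hsv=cv2.cvtColor(q,cv2.COLOR_BGR2HSV)
    m=((hsv[...,0]<25)&(hsv[...,0]>5)&(hsv[...,1]>95)&(hsv[...,2]>50)).astype(np.uint8); m=cv2.morphologyEx(m,cv2.MORPH_OPEN,np.ones((3,3)))
    nl,l,st,ce=cv2.connectedComponentsWithStats(m); k=1+np.argmax(st[1:,4]); v,uu=np.nonzero(l==k)
    X=onplane(cam_,np.c_[uu+u0,v+v0],.012)[:,:2]*1000; rc=cv2.minAreaRect(X.astype(np.float32)); print(cam_,rc)
    e=np.c_[(X-C)@u,(X-C)@w]; print(' calc frame x',e[:,0].min().round(1),e[:,0].max().round(1),'y',e[:,1].min().round(1),e[:,1].max().round(1))
    # midline fit
    xs=np.arange(e[:,0].min()+8,e[:,0].max()-8,4); mid=[]
    for x in xs:
        yy=e[abs(e[:,0]-x)<3,1]; mid.append((yy.min()+yy.max())/2)
    f=np.polyfit(xs,mid,1); print(' midline rel yaw deg',np.degrees(np.arctan(f[0])).round(2),'y at x=-140',np.polyval(f,-140).round(1))
    o=q.copy(); o[l==k]=(255,0,255); cv2.imwrite('pics/ms_%s.png'%cam_,cv2.resize(np.hstack([q,o]),None,fx=4,fy=4))
E
python3 meas.py 13
```

```text
scene ((508.5734558105469, 135.45465087890625), (98.21376037597656, 50.83280944824219), 9.283801078796387)
 calc frame x -194.5 -95.9 y -26.6 25.4
 midline rel yaw deg -1.18 y at x=-140 -0.3
top ((520.9487915039062, 139.0183563232422), (73.02255249023438, 49.42652130126953), 9.528191566467285)
 calc frame x -169.3 -95.8 y -24.0 26.0
 midline rel yaw deg -0.97 y at x=-140 1.1
```

View pics/ms_scene.png

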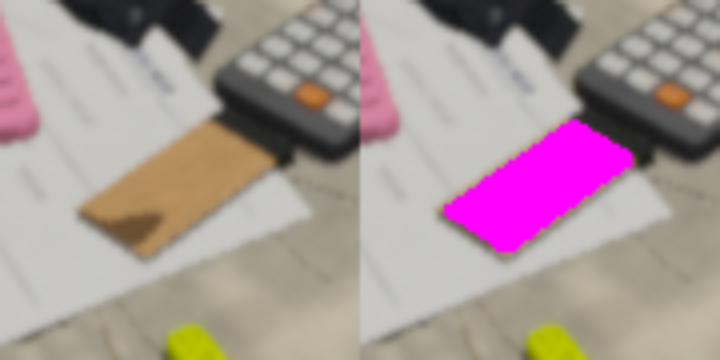

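Book against calculator: lateral offset about 1 mm or less, yaw difference about 1°, gap about 6 mm. One last enlarged look at the tray before handing in.

Run:
```python
from h import *
a=np.load('pics/s13.npz')['p'][190:320,320:450]; b=np.load('pics/t13.npz')['p'][115:245,330:460]
cv2.imwrite('pics/fin.png',np.clip(cv2.resize(np.hstack([a,b]),None,fx=3,fy=3,interpolation=cv2.INTER_CUBIC)*1.6,0,255).astype(np.uint8))
```

```text
(no output)
```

View pics/fin.png

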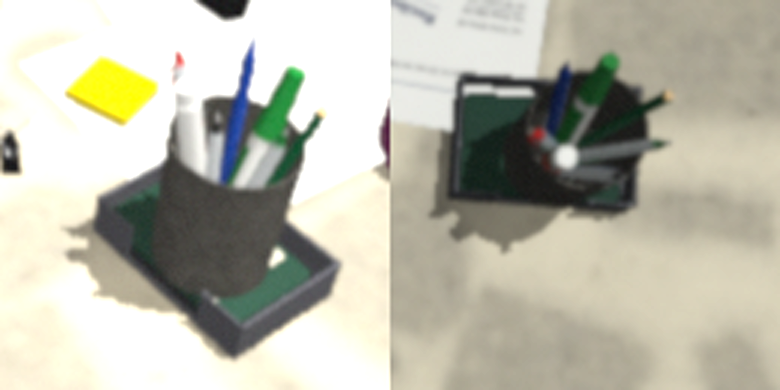

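The pad has sunk flat inside the tray walls, with the pot upright on it at (215,200) in the left crop. I'm handing in.

```bash
python3 -c "
from h import *
print(r.finish_job()); print(r.get_state()['clock'])"
```

```text
the job is handed in; nothing more can be done
None
the job is handed in; nothing more can be done
```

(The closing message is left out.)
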